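Fit the inlet strainer to the ink reservoir and screw its ring down

TASK

Close the ink reservoir of the filling machine: set the strainer disk into the mouth of the reservoir, knob up, so that it lies flat on its seal, then put the screw ring over it and screw it clockwise until it is fully down, tight, and clamps the strainer by itself. The screw threads and the seal are delicate, so find the start of the thread by feel and never force anything, and leave the two loose ink bottles behind the reservoir where they stand.

Things in the scene. Friction and masses are not known exactly. Their poses are not given: they have to be found in the camera images.
- reservoir_mouth (a point): Centre of the rim of the open mouth of the ink reservoir, a grey metal pot with a bare steel neck (44 mm in diameter), bolted to the table. The rim is 75 mm above the table; z points up out of the mouth. In the mouth is a round recess of 37.5 mm diameter with a slightly bevelled edge, in it a sprung rubber seal 3 mm below the rim.
- reservoir: The reservoir; origin at the centre of its underside, on the table. Its round foot is 72 mm in diameter and 7 mm high, its body 55 mm in diameter up to 45 mm above the table; above that stands the neck. A brass hose stub sticks out of the body 22 mm above the table, to 43 mm from the axis, towards +x of this frame.
- thread_top (a point): Point on the neck's axis, 9.5 mm below the rim, level with the flat tops of the four-start screw thread: four equal ridges stand out 3 mm from the neck with gaps of 31 degrees between them, every 90 degrees; where round the neck is not known. The underside of a ridge runs down 3 mm in 30 degrees clockwise (from above), then 21 degrees level to a stop.
- seal (a joint): How far the sprung seal in the recess is pressed down, m: 0 free, 0.003 at most, 8 N per mm. About 0.0015 (10 to 12 N) when the ring is fully down.
- strainer_center (a point): Centre of the strainer, half-way up (11.5 mm above its underside): a perforated steel disk of 36 mm diameter and 5 mm thickness with a round knurled knob, 14 mm in diameter, standing in its middle from 5 to 22.5 mm above the underside. z points up along the knob. About 60 g. It lies on the table, knob up. Seated, its underside is 3 mm below the rim.
- ring_center (a point): Centre of the screw ring, half-way up (12 mm above its lower edge): a black plastic ring, ribbed outside, 59 mm in diameter, 24 mm high. At the top an inward flange, 3 mm thick, leaves a hole of 29 mm; below, it is hollow, 52 mm inside. About 90 g. It lies on the table, flange up, z up. It screws down clockwise seen from above.
- ring_foot (a point): Centre of the ring's lower edge. Inside, 1 to 5 mm above it, four lugs (19 degrees wide, one every 90 degrees; where is not known) reach in to 46 mm diameter. Over the neck they first rest on the ridges (lower edge 10.5 mm below the rim); at the gaps the ring drops 8.5 mm on to the strainer; 40 to 65 degrees clockwise from there it is fully down, 20.5 mm below the rim.
- bottle_a: Ink bottle with a black cap, 44 mm in diameter, 90 mm high, standing on the table behind the reservoir; origin at the centre of its underside. Only to be left alone.
- bottle_b: Ink bottle with a white cap, 44 mm in diameter, 90 mm high, standing on the table behind the reservoir; origin at the centre of its underside. Only to be left alone.

How it is judged:
By the outcome, as a careful person would: the job done as asked, in the order asked, and still so for the second after the job is handed in, with the robot touching nothing.
It also fails if it takes over 64 s, if anything falls off the work surface, if the arm or the gripper's body presses on something with over 40 N, if the wrist force passes 120 N, or if a joint passes its speed limit or range.

ROBOT

A 6-joint arm with a two-finger parallel gripper is mounted at the origin on a cart in front of the work surface, level with it; the furniture and walls round the work are solid. World frame = base frame: x ahead of the robot, y to its left, z up, the work surface at z = 0. Lengths are in mm, angles in rad, forces in N, time in s.
With the tool pointing down it reaches from about 325 to 775 mm from the base axis. Payload 5.5 kg.
Tool frame: the origin (TCP) lies at the very end of the fingers, on their centre line; the grasp point (between the pads) lies 19 mm behind it (robot.grasp_offset is the z of the grasp point in the tool frame, in mm); z points along the fingers, y is the direction in which the jaws open and shut (so a half turn about z gives the same grasp; the last joint's range is limited). The gripper opens to 88 mm and grips with 3 to 60 N. Pads are 20 mm wide; open, the fingers measure 115 mm over their backs; the gripper's body (75 mm by 178 mm) begins 61 mm behind the grasp point.
Start: joints at [1.282, 0.091, 1.231, -0, 1.82, -0.057], TCP at [137.841, 583.966, 186.631] pointing down, gripper open.
Joint ranges: [-2.87, 2.87], [-0.86, 2.18], [0.17, 2.46], [-1.51, 4.65], [0.06, 2.69], [-2.65, 2.65]. Speed limits (rad/s): [2.57, 2.57, 3.01, 3.14, 3.14, 3.14].

INTERFACE

Orientations are given as a unit quaternion [w, x, y, z].
In Python, from rig import robot gives the robot as it stands.
- The arm moves only by the tool move_arm, never from a script. Its argument "targets" is a list of rows, each a list of 3 entries, a list of its own where there are three numbers: the finger opening in cm, from 0 to 8.78, then the shift along the world's x, y, z in cm, then the turn, a rotation vector about the world's x, y, z in degrees. In form: [[fingers, [x, y, z], [wx, wy, wz]], ...]. A call has 1 to 5 rows; each row shifts and turns the commanded pose from where the row before left it; what a row does not reach is not made up. A row lasts 1/10 s, in which the tool goes at most 50 mm and 8.59 degrees, less where a joint would pass 70% of its speed; a pose out of reach is approached as far as the arm can. A call with a gripper value outside its range is refused whole. The fingers move at their own pace and stop on an object; "squeeze" is the grip in N (left out, the last holds). Time passes only in rows, so rows that do not move let the fingers close. It gives the time, the measured TCP pose, the force and the opening at its end, in the units of the state.
- robot.read_state(): the state, without advancing time (a new reading comes with each control period).
- robot.grab_frame(name): name is "scene" or "top"; returns (picture, depth): 480x640x3 uint8, red, green, blue; 480x640 float32, mm along the optical axis (not along the pixel's ray), 0 where there is no reading.
- robot.camera_params(name): a dict with "intrinsics" (3x3 intrinsics, pixels), "origin" and "rotation" of the camera in the world. Camera axes: x right, y up, looking along -z (the intrinsics and any distortion apply to the point x, -y, -z); pixel columns grow to the right and rows downward; lengths in mm; the calibration is good to about 2 mm. A picture is of the moment at which its call begins. camera_params takes no time and is no camera call.
- robot.sign_off(): hands the job in, once; it reports no verdict.
Trained networks look in the newest picture that a camera, given by its name, has taken for a name from the list of things; names that differ only in an ending like _2 or _b are one class to them, and where a whole thing is asked for, a point or a joint stands for the part that bears it (a point fixed in the world has none). Each returns a list of dicts, best first, with "score" (0 to 1); they miss things now and then, are a little off and sometimes report something else, mostly with a low value. They report only what shows in the picture. A call takes as long as a camera call.
- robot.regions_of(camera, label): "mask" (480x640 bool, what is visible of it) and "box" ([left, top, right, bottom] in pixels, round what is visible of it).
The state is a dict: "time": time; "joint_positions": joint angles; "qd": joint speeds; "joint_efforts": joint torques, N m; "tcp_pos": TCP position; "orientation": TCP orientation; "wrist_force": force on the tool from outside, world axes, zero at the start; "torque": the same for the moment, N m; "opening": finger opening in mm.
Only numpy, scipy, OpenCV 4.12 (cv2) and the standard library are available. Lean on these libraries where they do the work, as an engineer would, in place of code of your own. Each camera call takes 0.05 s, during which the arm holds its last target.

## Working session

There is one attempt and no reset: what is moved stays moved. The work goes in short steps, Python scripts to look and compute and a tool call to move; the robot and the scene stay as the last step left them, time stands still between calls to the robot, and variables do not carry over. Pictures are saved under pics/ and viewed, and the job is handed in when it is done.

Besides the shell and the picture viewer there is one more tool, called after "Call:" as a command line: name --argument value ..., lists and objects as JSON in quotes. move_arm: Moves the arm, as the interface text tells. Its arguments: {"type":"object","properties":{"targets":{"type":"array","items":{"type":"array"}},"squeeze":{"type":"number"}},"required":["targets"]}

```bash
mkdir -p pics; ls; cat > h.py <<'E'
import numpy as np,cv2
from rig import robot
def grab(n,f=None):
    im,d=robot.grab_frame(n)
    if f: cv2.imwrite('pics/'+f,im[:,:,::-1])
    return im,d
def cloud(n,d):
    p=robot.camera_params(n);K=np.array(p['intrinsics']);o=np.array(p['origin']);R=np.array(p['rotation'])
    v,u=np.mgrid[0:480,0:640]
    x=(u-K[0,2])/K[0,0]*d;y=(v-K[1,2])/K[1,1]*d
    c=np.stack([x,-y,-d],-1)
    return c@R.T+o
E
python3 - <<'E'
from h import *
for n in('scene','top'):
    im,d=grab(n,n+'0.png');p=robot.camera_params(n);print(n,p)
    np.save(n+'0.npy',d)
    for l in('reservoir','strainer_center','ring_center','bottle_a'):
        for r in robot.regions_of(n,l): print(l,r['score'],r['box'])
print(robot.read_state())
E
```

```text
pics
scene {'intrinsics': array([[538.39110445,   0.        , 325.15633572],
       [  0.        , 538.39110445, 241.57225945],
       [  0.        ,   0.        ,   1.        ]]), 'origin': array([ -16.45810649, -435.77250271,  794.17077222]), 'rotation': array([ 0.81693253,  0.33835445, -0.1720217 , -0.43421889])}
reservoir 0.59 [294.4, 262.8, 337.6, 318.2]
strainer_center 0.5 [219.2, 259.3, 236.4, 273.9]
ring_center 0.77 [388.8, 322.7, 425.8, 356.6]
bottle_a 0.97 [353.0, 196.1, 377.1, 243.6]
bottle_a 0.71 [318.3, 188.0, 338.6, 229.7]
top {'intrinsics': array([[528.47686992,   0.        , 318.50293861],
       [  0.        , 528.47686992, 238.22176974],
       [  0.        ,   0.        ,   1.        ]]), 'origin': array([416.30133802, -26.76318643, 993.75351204]), 'rotation': array([ 0.71026374,  0.04950014, -0.04891195, -0.70048753])}
reservoir 0.72 [315.3, 255.4, 354.0, 297.3]
strainer_center 0.62 [223.5, 279.8, 242.7, 298.2]
ring_center 0.77 [416.8, 257.5, 451.0, 288.3]
bottle_a 0.89 [271.9, 161.0, 297.7, 185.9]
bottle_a 0.65 [314.0, 150.5, 339.3, 179.0]
bottle_a 0.32 [314.9, 254.9, 351.2, 297.2]
{'time': 0.5, 'joint_positions': array([ 1.28228536e+00,  9.11262440e-02,  1.23072492e+00,  7.39533299e-07,
        1.81982420e+00, -5.67133143e-02]), 'qd': array([ 0.00056103, -0.00076937,  0.00010334,  0.00040222,  0.00153455,
       -0.0010031 ]), 'joint_efforts': array([-1.02099591e-03, -4.45669985e+01, -4.06090271e+01,  6.97588990e-02,
        1.98285340e-02, -2.01772713e-05]), 'tcp_pos': array([137.8446796 , 583.94732104, 186.60141205]), 'orientation': array([-7.45575223e-06,  1.15639442e-01,  9.93291255e-01, -4.06773645e-05]), 'wrist_force': array([ 0.32868737, -0.02851629, -1.34348704]), 'torque': array([-0.00224486,  0.03569249, -0.04178978]), 'opening': 87.83448148410871}
```

View pics/scene0.png

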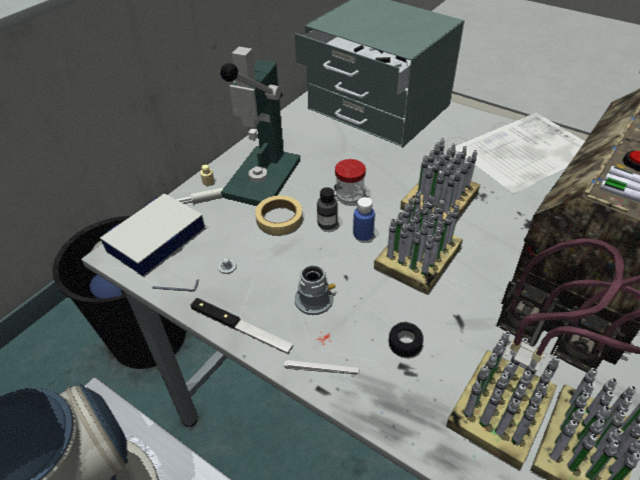

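View pics/top0.png

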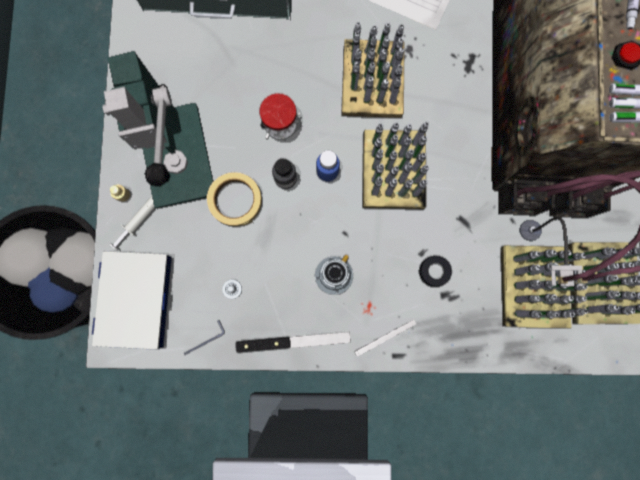

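```bash
cat > h.py <<'E'
import numpy as np,cv2
from scipy.spatial.transform import Rotation as Ro
from rig import robot
def grab(n,f=None):
    im,d=robot.grab_frame(n)
    if f: cv2.imwrite('pics/'+f,im[:,:,::-1])
    return im,d
def cam(n):
    p=robot.camera_params(n);return np.array(p['intrinsics']),np.array(p['origin']),Ro.from_quat(np.array(p['rotation'])[[1,2,3,0]]).as_matrix()
def cloud(n,d):
    K,o,R=cam(n)
    v,u=np.mgrid[0:480,0:640]
    x=(u-K[0,2])/K[0,0]*d;y=(v-K[1,2])/K[1,1]*d
    return np.stack([x,-y,-d],-1)@R.T+o
def fitc(xy):
    A=np.c_[2*xy,np.ones(len(xy))];s=np.linalg.lstsq(A,(xy**2).sum(1),rcond=None)[0]
    return s[:2],np.sqrt(s[2]+s[0]**2+s[1]**2)
def mec(xy):
    return cv2.minEnclosingCircle(xy.astype(np.float32))
def project(n,P):
    K,o,R=cam(n);c=(np.asarray(P)-o)@R;return np.array([K[0,0]*c[0]/-c[2]+K[0,2],K[1,1]*-c[1]/-c[2]+K[1,2]])
E
python3 - <<'E'
from h import *
for n in('scene','top'):
    d=np.load(n+'0.npy');P=cloud(n,d)
    im=cv2.imread(f'pics/{n}0.png')
    boxes={'scene':dict(res=(285,250,350,325),st=(212,252,243,281),ring=(380,315,433,364),ba=(350,190,380,250),bb=(312,182,342,236)),
      'top':dict(res=(305,245,370,305),st=(215,272,250,306),ring=(408,250,458,296),ba=(268,155,302,190),bb=(308,145,345,184))}[n]
    for k,(a,b,c,e) in boxes.items():
        Q=P[b:e,a:c].reshape(-1,3);dd=d[b:e,a:c].ravel();Q=Q[dd>0]
        print(n,k,len(Q),'tablez',np.percentile(Q[:,2],5).round(1),'top',np.percentile(Q[:,2],[90,95,99]).round(1))
        lo,hi={'res':(70,80),'st':(2,40),'ring':(19,40),'ba':(80,100),'bb':(80,100)}[k]
        S=Q[(Q[:,2]>lo)&(Q[:,2]<hi)][:,:2]
        if len(S)>5: print('   mean',S.mean(0).round(1),'bbox mid',((S.min(0)+S.max(0))/2).round(1),np.ptp(S,axis=0).round(1),'mec',mec(S))
    cr={'top':(205,140,465,310),'scene':(200,180,440,370)}[n]
    cc=im[cr[1]:cr[3],cr[0]:cr[2]];cv2.imwrite(f'pics/{n}0c.png',cv2.resize(cc,None,fx=3,fy=3,interpolation=cv2.INTER_CUBIC))
E
```

```text
scene res 4855 tablez -1.7 top [64.1 71.2 75.1]
   mean [485.9 -54.3] bbox mid [485.9 -54. ] [43.9 43.6] mec ((485.8428039550781, -54.78528594970703), 22.74876594543457)
scene st 896 tablez -1.7 top [ 6.5 12.7 23. ]
   mean [457.7 134.9] bbox mid [459.8 141.6] [84.  93.1] mec ((463.390625, 141.58905029296875), 47.191871643066406)
scene ring 2585 tablez -1.8 top [24.2 25.1 26.5]
   mean [ 493.8 -242.9] bbox mid [ 495.7 -242.4] [57.5 57. ] mec ((495.89422607421875, -241.89149475097656), 30.113855361938477)
scene ba 1792 tablez -1.0 top [77.7 89.  91.4]
   mean [684.5 -41.2] bbox mid [686.1 -39.4] [30.2 29.2] mec ((685.9796752929688, -38.70342254638672), 16.08167839050293)
scene bb 1614 tablez -1.0 top [79.3 89.  91.6]
   mean [669.1  38.6] bbox mid [670.9  40.3] [29.3 31.1] mec ((670.3662109375, 40.180118560791016), 16.065689086914062)
top res 3885 tablez -2.2 top [67.2 72.7 75.9]
   mean [485.3 -54.5] bbox mid [485.4 -54.7] [43.8 42. ] mec ((485.51104736328125, -54.25205993652344), 22.053417205810547)
top st 1185 tablez -2.2 top [ 6.4  8.5 24. ]
   mean [457.5 135.4] bbox mid [458.3 135.6] [62.  65.4] mec ((459.1064758300781, 135.53468322753906), 41.48286819458008)
top ring 2288 tablez -2.2 top [24.7 25.9 27.7]
   mean [ 494.5 -240.9] bbox mid [ 495.6 -241.5] [57.4 57.3] mec ((495.173583984375, -241.85267639160156), 29.515689849853516)
top ba 1182 tablez -1.8 top [89.6 90.6 92. ]
   mean [669.6  40.4] bbox mid [670.8  41. ] [29.5 28.6] mec ((670.701171875, 40.740962982177734), 15.109960556030273)
top bb 1441 tablez -2.1 top [89.1 90.5 92.4]
   mean [684.6 -39.5] bbox mid [685.5 -40. ] [28.5 28.5] mec ((685.8683471679688, -39.709808349609375), 15.08187484741211)
```

```bash
python3 - <<'E'
from h import *
for n in('scene','top'):
    d=np.load(n+'0.npy');P=cloud(n,d)
    (a,b,c,e)={'scene':(212,252,243,281),'top':(215,272,250,306)}[n]
    Q=P[b:e,a:c].reshape(-1,3)
    for lo,hi,r in((3,8,21),(13,27,12)):
        S=Q[(Q[:,2]>lo)&(Q[:,2]<hi)&(np.hypot(*(Q[:,:2]-[458,135]).T)<r)][:,:2]
        print(n,lo,len(S),S.mean(0).round(1),((S.min(0)+S.max(0))/2).round(1),np.ptp(S,axis=0).round(1),mec(S))
E
```

```text
scene 3 142 [456.1 133. ] [458.4 136.4] [37.  36.3] ((458.5074157714844, 135.38336181640625), 19.41998863220215)
scene 13 44 [456.8 134.1] [458.3 135.7] [13.4 14.3] ((457.36358642578125, 135.78485107421875), 7.8566083908081055)
top 3 188 [456.3 134.9] [458.1 136. ] [39.2 35.8] ((457.6686706542969, 136.12315368652344), 20.025177001953125)
top 13 51 [456.9 134.9] [457.4 135.2] [13.2 12.5] ((457.27264404296875, 134.83775329589844), 7.117166519165039)
```

View pics/top0c.png

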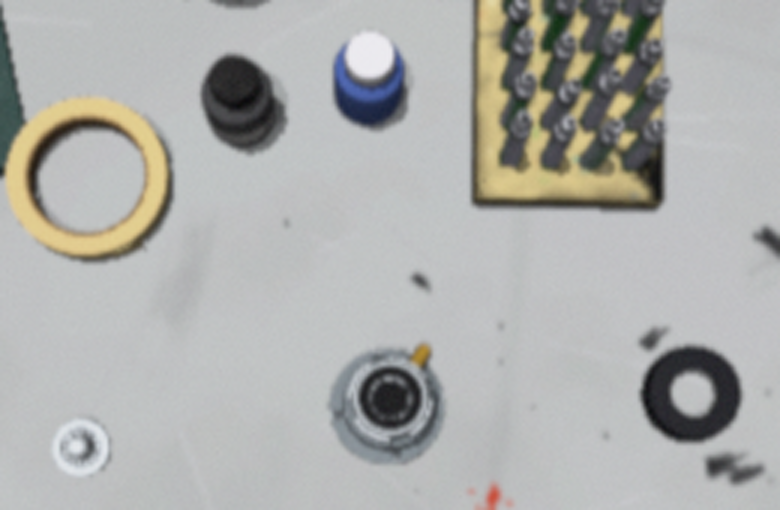

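View pics/scene0c.png

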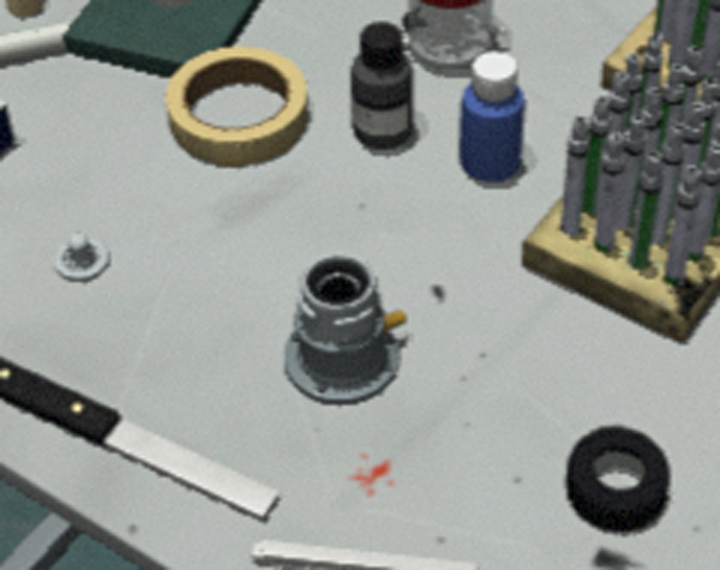

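```bash
python3 - <<'E'
from h import *
for n in('top','scene'):
    P=cloud(n,np.load(n+'0.npy'));d=np.load(n+'0.npy')
    Q=P[d>0]
    for nm,c in(('ring',(495.5,-241.8)),('st',(458,135.5)),('res',(485.6,-54.4))):
        r=np.hypot(*(Q[:,:2]-c).T)
        a=np.degrees(np.arctan2(Q[:,1]-c[1],Q[:,0]-c[0]))
        for lo,hi in((45,70),(70,100),(100,130)):
            m=(r>lo)&(r<hi);h=Q[m][:,2];i=h>15
            print(n,nm,lo,'maxz',np.percentile(h,99.5).round(0) if len(h) else None,'ang>15mm',np.percentile(a[m][i],[5,50,95]).round(0) if i.any() else None)
q=Q
# coarse path obstacles
P=cloud('top',np.load('top0.npy'));
for x in range(100,560,60):
    print(x,[int(np.percentile(P[(abs(P[...,0]-x)<30)&(abs(P[...,1]-y)<30)][:,2],99)) if ((abs(P[...,0]-x)<30)&(abs(P[...,1]-y)<30)).sum()>5 else -999 for y in range(600,-300,-60)])
E
```

```text
top ring 45 maxz 5.0 ang>15mm None
top ring 70 maxz 5.0 ang>15mm None
top ring 100 maxz 26.0 ang>15mm [-103.  -82.   20.]
top st 45 maxz 5.0 ang>15mm None
top st 70 maxz 7.0 ang>15mm [-168. -167. -166.]
top st 100 maxz 363.0 ang>15mm [-160.   21.  105.]
top res 45 maxz 5.0 ang>15mm None
top res 70 maxz 5.0 ang>15mm None
top res 100 maxz 11.0 ang>15mm None
scene ring 45 maxz 4.0 ang>15mm None
scene ring 70 maxz 4.0 ang>15mm None
scene ring 100 maxz 26.0 ang>15mm [-101.    8.   21.]
scene st 45 maxz 5.0 ang>15mm None
scene st 70 maxz 5.0 ang>15mm [-172. -169. -167.]
scene st 100 maxz 360.0 ang>15mm [-154.   69.  107.]
scene res 45 maxz 4.0 ang>15mm None
scene res 70 maxz 4.0 ang>15mm None
scene res 100 maxz 10.0 ang>15mm None
100 [-739, -739, -740, -738, -739, -739, -740, 2, 3, 2, 2, 2, 2, 2, -740]
160 [-739, -740, -738, -740, -739, -740, -739, 2, 4, 3, 3, 4, 3, 2, -739]
220 [-740, -740, -740, -741, -739, -740, -741, -740, -740, -740, -739, -739, -741, -740, -741]
280 [-999, -999, -999, -999, 0, -999, -999, -999, -999, -999, -999, -999, -999, -999, -999]
340 [-329, -999, -999, 4, 42, 42, 41, 6, 17, 17, 14, 10, 14, 4, 4]
400 [-330, -329, -999, 3, 43, 43, 42, 5, 4, 5, 993, 10, 8, 10, 4]
460 [-384, -999, -999, 5, 43, 43, 42, 5, 24, 4, 35, 76, 4, 4, 27]
520 [-370, -378, -999, 3, 42, 43, 41, 4, 4, 4, 9, 76, 4, 4, 27]
```

```bash
python3 - <<'E'
from h import *
for n in('top','scene'):
    d=np.load(n+'0.npy');P=cloud(n,d)
    m=(d>0)&(P[...,2]>50)&(np.hypot(P[...,0]-458,P[...,1]-135.5)<200)
    v,u=np.where(m);print(n,m.sum())
    for a,b in list(zip(u,v))[::max(1,len(u)//15)]: print(a,b,P[b,a].round(0))
E
```

```text
top 1114
160 136 [650. 191. 303.]
160 145 [633. 186. 318.]
162 154 [620. 182. 321.]
156 163 [597. 177. 359.]
149 168 [589. 184. 362.]
157 171 [585. 173. 364.]
160 174 [581. 170. 364.]
158 177 [578. 172. 362.]
159 180 [575. 172. 359.]
152 184 [571. 182. 355.]
327 264 [500. -41.  73.]
335 268 [494. -55.  65.]
336 272 [487. -57.  66.]
324 277 [477. -36.  76.]
328 281 [470. -43.  73.]
332 286 [462. -50.  62.]
scene 751
227 63 [589. 184. 362.]
228 67 [581. 175. 361.]
228 70 [578. 173. 358.]
223 73 [571. 179. 354.]
233 75 [579. 164. 351.]
236 77 [581. 160. 348.]
233 79 [580. 166. 343.]
246 81 [629. 184. 311.]
320 266 [507. -56.  76.]
317 269 [501. -53.  72.]
309 272 [490. -44.  69.]
303 275 [478. -39.  70.]
313 277 [486. -55.  67.]
310 280 [473. -58.  72.]
310 284 [466. -63.  72.]
311 291 [467. -64.  53.]
```

Call:
move_arm --targets '[[4, [2.67, -3.74, 0], [0, 0, 2]], [4, [2.67, -3.74, 0], [0, 0, 2]], [4, [2.67, -3.74, 0], [0, 0, 2]], [4, [2.67, -3.74, 0], [0, 0, 2]], [4, [2.67, -3.74, 0], [0, 0, 2]]]' --squeeze 20

```text
time: 1.0
tcp_pos: [272.0, 395.4, 186.8]
orientation: [0.0, 0.028, 1.0, 0.0]
wrist_force: [0.8, 0.9, 0.7]
opening: 51.5
```

Call:
move_arm --targets '[[4, [2.67, -3.74, 0], [0, 0, 2]], [4, [2.67, -3.74, -1], [0, 0, 2]], [4, [2.67, -3.74, -2], [0, 0, 2]], [4, [2.67, -3.74, -2], [0, 0, 2]], [4, [2.67, -3.74, -2], [0, 0, 2]]]'

```text
time: 1.5
tcp_pos: [405.5, 208.6, 116.5]
orientation: [0.001, -0.059, 0.998, 0.0]
wrist_force: [0.8, 0.9, 0.4]
opening: 39.8
```

Call:
move_arm --targets '[[4, [2.67, -3.74, -2], [0, 0, 2]], [4, [2.67, -3.74, -2], [0, 0, 2]], [4, [0, 0, -2], [0, 0, 0]], [4, [0, 0, 0], [0, 0, 0]], [4, [0, 0, 0], [0, 0, 0]]]'

```text
time: 2.0
tcp_pos: [457.7, 135.8, 57.2]
orientation: [-0.0, -0.093, 0.996, 0.0]
wrist_force: [-0.0, 0.3, 1.0]
opening: 39.9
```

```bash
python3 - <<'E'
from h import *
for n in('top','scene'):
    im,d=grab(n)
    c=im[230:330,170:290] if n=='top' else im[200:300,170:290]
    cv2.imwrite(f'pics/{n}1.png',cv2.resize(c[:,:,::-1],None,fx=5,fy=5,interpolation=cv2.INTER_CUBIC))
E
```

```text
(no output)
```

View pics/scene1.png

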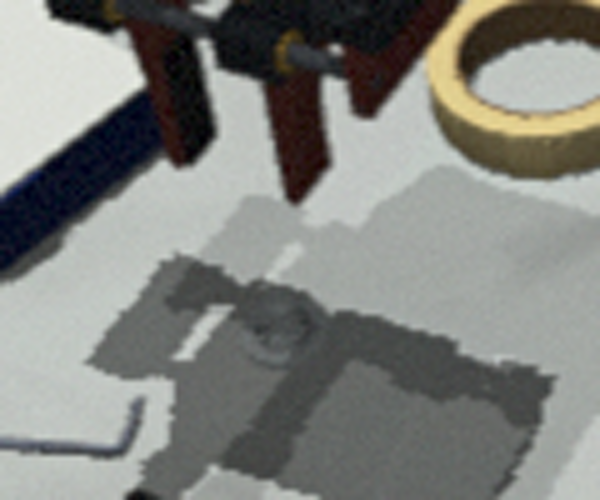

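Call:
move_arm --targets '[[4, [0, 0, -2], [0, 0, 0]], [4, [0, 0, -1.7], [0, 0, 0]], [4, [0, 0, -1.0], [0, 0, 0]], [4, [0, 0, -0.3], [0, 0, 0]], [4, [0, 0, 0], [0, 0, 0]]]'

```text
time: 2.6
tcp_pos: [458.0, 136.0, 7.4]
orientation: [0.0, -0.094, 0.996, 0.0]
wrist_force: [-0.1, -0.1, 0.4]
opening: 40.0
```

Call:
move_arm --targets '[[1, [0, 0, 0], [0, 0, 0]], [1, [0, 0, 0], [0, 0, 0]], [1, [0, 0, 0], [0, 0, 0]], [1, [0, 0, 0], [0, 0, 0]], [1, [0, 0, 0], [0, 0, 0]]]' --squeeze 15

```text
time: 3.1
tcp_pos: [458.0, 135.6, 7.0]
orientation: [0.0, -0.093, 0.996, 0.0]
wrist_force: [0.1, 0.1, 0.7]
opening: 10.4
```

```bash
python3 - <<'E'
from h import *
print(robot.read_state()['opening'])
for n in('top','scene'):
    im,d=grab(n)
    c=im[230:330,170:290] if n=='top' else im[200:300,170:290]
    cv2.imwrite(f'pics/{n}2.png',cv2.resize(c[:,:,::-1],None,fx=5,fy=5,interpolation=cv2.INTER_CUBIC))
E
```

```text
10.401313817214634
```

View pics/scene2.png

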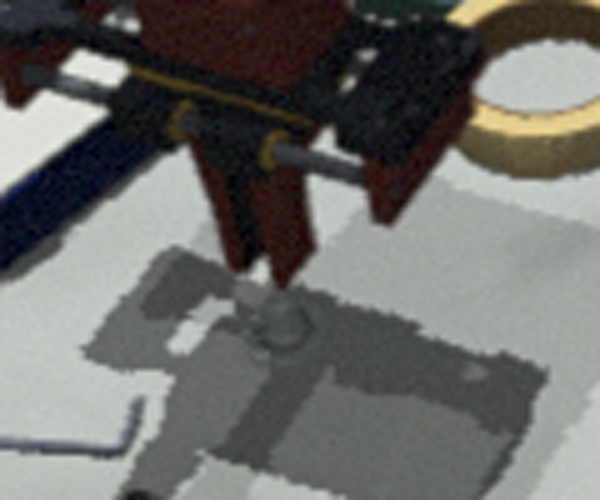

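View pics/top2.png

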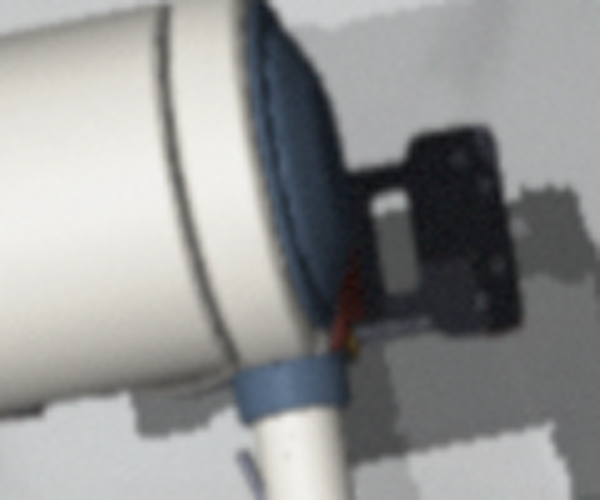

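```bash
python3 - <<'E'
from h import *
s=robot.read_state();print(s['tcp_pos'],s['joint_positions'])
for n in('scene','top'):
    print(n,project(n,[458,135.6,7]),project(n,[458,135.6,12]),project(n,[458,135.6,0]))
im,d=grab('scene')
P=cloud('scene',d)
# finger tips points
for u,v in((217,253),(218,250),(226,256),(226,252),(225,248),(226,266),(227,262),(226,260),(225,258)): print(u,v,P[v,u].round(1),im[v,u])
print(project('scene',[458,135.5,22]))
E
```

```text
[457.94105749 135.56820847   6.9027146 ] [ 2.16567408e-01 -2.03766214e-01  1.83389044e+00 -6.21087678e-07
  1.51146399e+00 -1.54121128e+00]
scene [226.77814247 265.00923284] [226.41537788 263.3047016 ] [227.2819531  267.37650074]
top [231.48697904 288.46448295] [231.04692445 288.34377654] [232.09566176 288.63144383]
217 253 [447.4 143.6  46.2] [39 12  9]
218 250 [448.6 140.3  55.4] [17  7  8]
226 256 [448.9 121.3  49.6] [48 25 26]
226 252 [450.4 120.9  59.6] [40 16 14]
225 248 [449.2 119.8  72.1] [44 19 16]
226 266 [452.4 131.7  11.7] [79 79 80]
227 262 [454.6 129.   22.9] [77 79 78]
226 260 [457.1 133.7  23.5] [74 80 80]
225 258 [460.  138.8  23.6] [80 84 81]
[225.7209093  259.88191285]
```

```bash
python3 - <<'E'
from h import *
im,d=grab('scene')
P=cloud('scene',d)
cv2.imwrite('pics/s3.png',cv2.resize(im[130:290,150:310,::-1],None,fx=3.7,fy=3.7,interpolation=cv2.INTER_CUBIC))
for u in (212,217,221,226,230,240,247):
    print(u,[(v,*P[v,u].round(0).astype(int)) for v in range(200,268,4)])
E
```

```text
212 [(200, np.int64(431), np.int64(106), np.int64(211)), (204, np.int64(437), np.int64(115), np.int64(192)), (208, np.int64(439), np.int64(119), np.int64(180)), (212, np.int64(440), np.int64(123), np.int64(168)), (216, np.int64(438), np.int64(123), np.int64(161)), (220, np.int64(450), np.int64(140), np.int64(133)), (224, np.int64(434), np.int64(122), np.int64(145)), (228, np.int64(428), np.int64(118), np.int64(142)), (232, np.int64(428), np.int64(119), np.int64(132)), (236, np.int64(445), np.int64(144), np.int64(94)), (240, np.int64(447), np.int64(150), np.int64(78)), (244, np.int64(489), np.int64(204), np.int64(1)), (248, np.int64(482), np.int64(199), np.int64(-2)), (252, np.int64(472), np.int64(189), np.int64(1)), (256, np.int64(464), np.int64(182), np.int64(1)), (260, np.int64(456), np.int64(175), np.int64(0)), (264, np.int64(447), np.int64(166), np.int64(2))]
217 [(200, np.int64(433), np.int64(96), np.int64(214)), (204, np.int64(433), np.int64(97), np.int64(204)), (208, np.int64(-16), np.int64(-436), np.int64(794)), (212, np.int64(441), np.int64(111), np.int64(174)), (216, np.int
[... 4311 characters left out ...]
int64(475), np.int64(74), np.int64(166)), (216, np.int64(468), np.int64(68), np.int64(166)), (220, np.int64(460), np.int64(61), np.int64(166)), (224, np.int64(452), np.int64(54), np.int64(167)), (228, np.int64(445), np.int64(49), np.int64(165)), (232, np.int64(443), np.int64(48), np.int64(158)), (236, np.int64(442), np.int64(49), np.int64(148)), (240, np.int64(443), np.int64(51), np.int64(137)), (244, np.int64(441), np.int64(51), np.int64(129)), (248, np.int64(518), np.int64(135), np.int64(4)), (252, np.int64(511), np.int64(129), np.int64(1)), (256, np.int64(505), np.int64(125), np.int64(-3)), (260, np.int64(494), np.int64(114), np.int64(2)), (264, np.int64(485), np.int64(107), np.int64(3))]
```

View pics/s3.png

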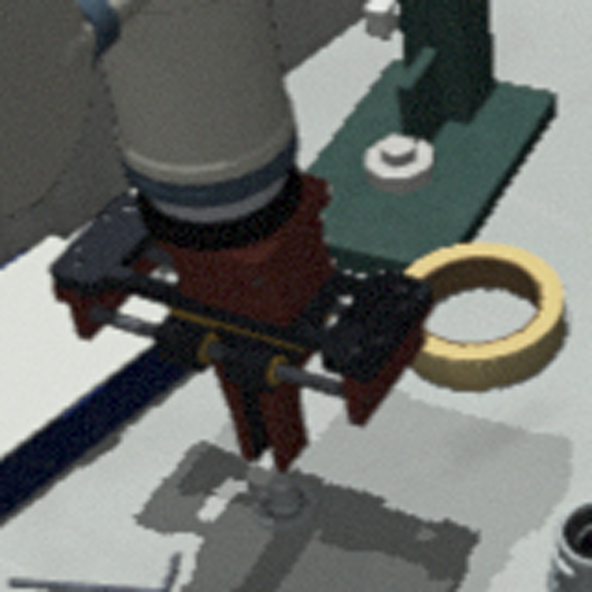

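Call:
move_arm --targets '[[6, [0, 0, 0], [0, 0, 0]], [6, [0, 0, 0], [0, 0, 0]], [6, [0, 0, -1], [0, 0, 0]], [6, [0, 0, -1], [0, 0, 0]], [6, [0, 0, -0.3], [0, 0, 0]]]'

```text
time: 3.8
tcp_pos: [456.7, 135.3, -18.3]
orientation: [-0.002, -0.093, 0.996, -0.0]
wrist_force: [-0.1, -0.9, 0.1]
opening: 46.7
```

```bash
python3 - <<'E'
from h import *
s=robot.read_state();print(s['tcp_pos'],s['wrist_force'],s['torque'],s['opening'],s['joint_efforts'])
im,d=grab('scene')
P=cloud('scene',d)
cv2.imwrite('pics/s4.png',cv2.resize(im[220:300,180:280,::-1],None,fx=6,fy=6,interpolation=cv2.INTER_CUBIC))
for u in (207,210,228,230,232,234):
    print(u,[(v,*[int(i) for i in P[v,u].round(0)]) for v in range(240,276,2)])
E
```

```text
[456.66327296 135.34578686 -18.34754334] [-0.08952334 -0.88085439  0.10648903] [-0.01204464 -0.04299259  0.02190068] 46.69651187567595 [-1.11100799e-02 -3.17659843e+01 -3.99340904e+01 -1.28797023e-02
 -3.25340009e-02 -3.11819458e-04]
207 [(240, 443, 158, 78), (242, 443, 160, 70), (244, 441, 159, 68), (246, 443, 163, 58), (248, 442, 163, 54), (250, 441, 163, 49), (252, 440, 164, 43), (254, 462, 193, 2), (256, 459, 192, -1), (258, 450, 181, 7), (260, 449, 182, 1), (262, 446, 178, 1), (264, 443, 176, -1), (266, 439, 173, -1), (268, 434, 168, 1), (270, 432, 167, -3), (272, 426, 159, 2), (274, 422, 156, 2)]
210 [(240, 448, 156, 75), (242, 447, 157, 69), (244, 446, 156, 65), (246, 445, 157, 60), (248, 445, 157, 55), (250, 444, 159, 48), (252, 444, 160, 42), (254, 443, 159, 38), (256, 442, 160, 33), (258, 443, 162, 25), (260, 442, 163, 20), (262, 450, 174, 0), (264, 446, 171, 0), (266, 439, 164, 4), (268, 437, 163, 0), (270, 432, 157, 3), (272, 430, 156, 0), (274, 427, 153, -1)]
228 [(240, 433, 88, 125), (242, 433, 89, 120), (244, 433, 90, 114), (246, 432, 90, 110), (248, 500, 171, -2), (25
[... 689 characters left out ...]
, 82, 116), (246, 435, 83, 111), (248, 436, 86, 103), (250, 452, 105, 73), (252, 454, 108, 64), (254, 451, 106, 62), (256, 454, 110, 52), (258, 454, 112, 45), (260, 475, 137, 6), (262, 470, 133, 7), (264, 468, 131, 4), (266, 465, 129, 1), (268, 459, 123, 5), (270, 455, 119, 6), (272, 455, 120, -1), (274, 451, 117, -1)]
234 [(240, 442, 82, 121), (242, 440, 81, 118), (244, 439, 81, 114), (246, 437, 81, 110), (248, 438, 82, 104), (250, 453, 100, 75), (252, 453, 102, 68), (254, 453, 103, 62), (256, 452, 102, 58), (258, 451, 103, 53), (260, 453, 105, 45), (262, 452, 106, 40), (264, 452, 107, 33), (266, 453, 109, 26), (268, 452, 109, 20), (270, 458, 118, 3), (272, 455, 115, 2), (274, 452, 113, 0)]
```

View pics/s4.png

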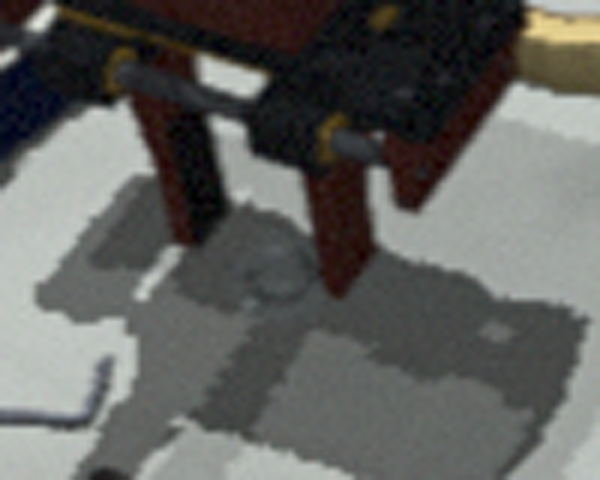

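Call:
move_arm --targets '[[6, [0, 0, 0], [0, 0, 0]], [6, [0, 0, -0.5], [0, 0, 0]], [6, [0, 0, -0.4], [0, 0, 0]], [6, [0, 0, 0], [0, 0, 0]], [6, [0, 0, 0], [0, 0, 0]]]'

```text
time: 4.35
tcp_pos: [457.9, 135.6, -25.2]
orientation: [-0.0, -0.093, 0.996, -0.0]
wrist_force: [-0.6, -0.2, 0.2]
opening: 60.0
```

```bash
python3 - <<'E'
from h import *
s=robot.read_state();print(s['tcp_pos'],s['wrist_force'],s['torque'],s['opening'],s['orientation'])
im,d=grab('scene')
P=cloud('scene',d)
cv2.imwrite('pics/s5.png',cv2.resize(im[220:300,180:280,::-1],None,fx=6,fy=6,interpolation=cv2.INTER_CUBIC))
for u in (205,207,208,210,236,237,238,240):
    print(u,[(v,*[int(i) for i in P[v,u].round(0)]) for v in range(250,282,2)])
E
```

```text
[457.8688564  135.58636655 -25.20371769] [-0.6278689  -0.19188007  0.15897447] [ 0.00063284  0.03056702 -0.02088253] 59.961565229418795 [-7.45209592e-05 -9.33865896e-02  9.95629921e-01 -1.55365966e-05]
205 [(250, 441, 169, 45), (252, 441, 170, 39), (254, 440, 171, 34), (256, 457, 194, -1), (258, 451, 189, 2), (260, 447, 185, 2), (262, 444, 182, 0), (264, 439, 177, 2), (266, 436, 175, 0), (268, 431, 170, 2), (270, 429, 169, -1), (272, 423, 162, 3), (274, 421, 161, -1), (276, 416, 155, 2), (278, 413, 153, 0), (280, 409, 150, 0)]
207 [(250, 441, 164, 48), (252, 442, 166, 41), (254, 443, 168, 33), (256, 442, 169, 27), (258, 441, 170, 22), (260, 440, 170, 17), (262, 447, 180, -1), (264, 443, 177, -2), (266, 438, 171, 1), (268, 434, 167, 1), (270, 431, 165, -1), (272, 427, 161, -1), (274, 423, 158, -1), (276, 419, 154, 0), (278, 416, 151, -2), (280, 411, 146, 0)]
208 [(250, 444, 164, 46), (252, 443, 165, 40), (254, 442, 165, 36), (256, 441, 165, 31), (258, 441, 166, 24), (260, 441, 168, 18), (262, 448, 178, 0), (264, 444, 174, 0), (266, 439, 170, 1), (268, 435, 166, 0), (270, 431, 162, 1),
[... 1052 characters left out ...]
104, 0), (278, 447, 100, 2), (280, 444, 98, 0)]
238 [(250, 440, 75, 101), (252, 438, 74, 98), (254, 454, 93, 67), (256, 457, 98, 56), (258, 455, 96, 54), (260, 455, 97, 48), (262, 456, 99, 40), (264, 454, 98, 36), (266, 455, 101, 28), (268, 453, 100, 25), (270, 455, 102, 16), (272, 460, 109, 1), (274, 458, 108, -3), (276, 453, 103, 0), (278, 449, 100, -1), (280, 444, 95, 2)]
240 [(250, 459, 91, 75), (252, 459, 92, 68), (254, 458, 91, 65), (256, 457, 91, 61), (258, 458, 94, 52), (260, 457, 94, 48), (262, 456, 94, 43), (264, 457, 96, 34), (266, 455, 95, 32), (268, 455, 95, 26), (270, 456, 98, 17), (272, 456, 99, 12), (274, 458, 103, 0), (276, 454, 99, 2), (278, 452, 97, -1), (280, 447, 93, 1)]
```

View pics/s5.png

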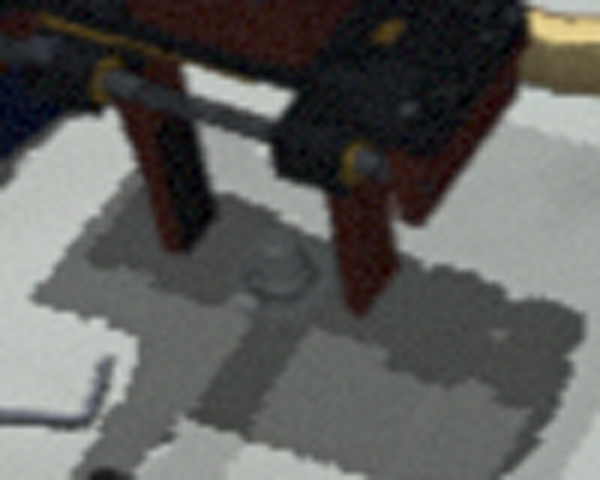

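Call:
move_arm --targets '[[6, [0, 0, -0.5], [0, 0, 0]], [6, [0, 0, -0.3], [0, 0, 0]], [6, [0, 0, 0], [0, 0, 0]]]'

```text
time: 4.7
tcp_pos: [457.4, 135.5, -33.9]
orientation: [-0.001, -0.093, 0.996, -0.0]
wrist_force: [1.6, 0.6, 0.6]
opening: 60.1
```

Call:
move_arm --targets '[[6, [0, 0, -0.1], [0, 0, 0]], [6, [0, 0, -0.1], [0, 0, 0]], [6, [0, 0, 0], [0, 0, 0]]]'

```text
time: 5.0
tcp_pos: [457.9, 135.6, -35.2]
orientation: [-0.0, -0.093, 0.996, -0.0]
wrist_force: [-0.3, 0.6, -0.2]
opening: 60.0
```

Call:
move_arm --targets '[[6, [0, 0, -0.1], [0, 0, 0]], [6, [0, 0, 0], [0, 0, 0]]]'

```text
time: 5.2
tcp_pos: [458.1, 135.6, -35.6]
orientation: [0.0, -0.093, 0.996, 0.0]
wrist_force: [-0.5, -0.6, 3.4]
opening: 59.6
```

Call:
move_arm --targets '[[6, [0, 0, -0.1], [0, 0, 0]], [6, [0, 0, 0], [0, 0, 0]]]'

```text
time: 5.4
tcp_pos: [458.2, 135.7, -35.7]
orientation: [0.0, -0.093, 0.996, 0.0]
wrist_force: [-4.6, -1.2, 9.5]
opening: 59.9
```

Call:
move_arm --targets '[[6, [0, 0, -0.05], [0, 0, 0]], [6, [0, 0, 0], [0, 0, 0]]]'

```text
time: 5.6
tcp_pos: [458.2, 135.7, -35.7]
orientation: [0.0, -0.093, 0.996, 0.0]
wrist_force: [-5.4, -1.3, 12.1]
opening: 59.9
```

Call:
move_arm --targets '[[6, [0, 0, 0.45], [0, 0, 0]], [6, [0, 0, 0.4], [0, 0, 0]], [3, [0, 0, 0], [0, 0, 0]], [1, [0, 0, 0], [0, 0, 0]], [1, [0, 0, 0], [0, 0, 0]]]'

```text
time: 6.1
tcp_pos: [457.7, 135.6, -29.5]
orientation: [-0.0, -0.093, 0.996, -0.0]
wrist_force: [0.1, -0.1, -0.2]
opening: 39.5
```

Call:
move_arm --targets '[[1, [0, 0, 0], [0, 0, 0]], [1, [0, 0, 0], [0, 0, 0]], [1, [0, 0, 0], [0, 0, 0]], [1, [0, 0, 0], [0, 0, 0]]]'

```text
time: 6.5
tcp_pos: [457.9, 135.6, -29.3]
orientation: [-0.0, -0.093, 0.996, -0.0]
wrist_force: [0.6, 0.4, -0.4]
opening: 13.1
```

Call:
move_arm --targets '[[1, [0, 0, 0], [0, 0, 0]], [1, [0, 0, 0], [0, 0, 0]], [1, [0, 0, 0.5], [0, 0, 0]], [1, [0, 0, 1.5], [0, 0, 0]], [1, [0, 0, 3], [0, 0, 0]]]'

```text
time: 7.0
tcp_pos: [456.3, 135.2, 20.1]
orientation: [-0.002, -0.093, 0.996, -0.0]
wrist_force: [-0.8, 0.0, -0.6]
opening: 13.8
```

```bash
python3 - <<'E'
from h import *
im,d=grab('scene')
s=robot.read_state();print(s['tcp_pos'],s['wrist_force'],s['opening'])
cv2.imwrite('pics/s6.png',cv2.resize(im[200:300,170:290,::-1],None,fx=6,fy=6,interpolation=cv2.INTER_CUBIC))
E
```

```text
[460.13117799 136.09664452  27.5355342 ] [2.15144645 0.55721659 3.94566388] 13.53267813392077
```

View pics/s6.png

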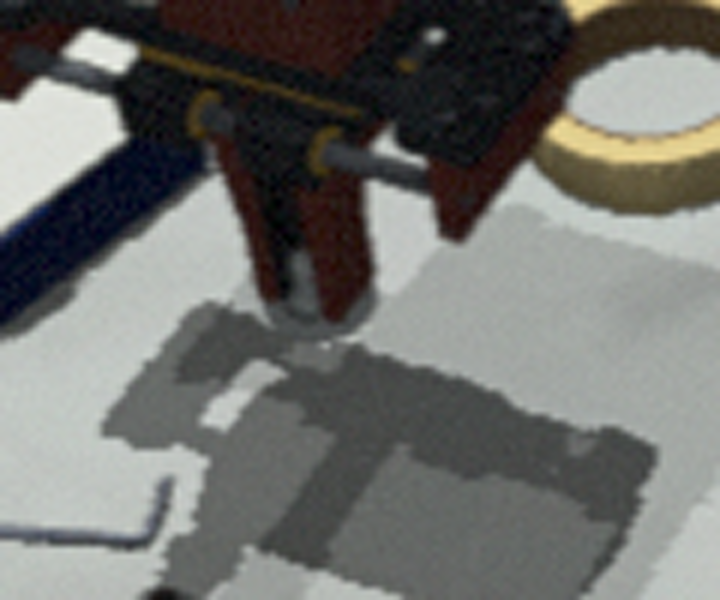

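Call:
move_arm --targets '[[1, [0, 0, 1.5], [0, 0, 0]], [1, [0, 0, 2.5], [0, 0, 0]], [1, [0, 0, 2], [0, 0, 0]], [1, [0.26, -1.8, 0], [0, 0, 0]], [1, [0.36, -2.5, 0], [0, 0, 0]]]'

```text
time: 7.55
tcp_pos: [464.6, 93.0, 82.6]
orientation: [0.001, -0.094, 0.996, 0.0]
wrist_force: [0.8, -0.2, -0.0]
opening: 13.6
```

Call:
move_arm --targets '[[1, [0.44, -3, 0], [0, 0, 0]], [1, [0.44, -3, 0], [0, 0, 0]], [1, [0.44, -3, 0], [0, 0, 0]], [1, [0.36, -2.5, 0], [0, 0, 0]], [1, [0.29, -2, 0], [0, 0, 0]]]'

```text
time: 8.05
tcp_pos: [483.8, -43.9, 81.4]
orientation: [0.0, -0.093, 0.996, -0.0]
wrist_force: [-0.3, 0.1, -2.1]
opening: 12.9
```

Call:
move_arm --targets '[[1, [0.18, -1.2, 0], [0, 0, 0]], [1, [0, 0, 0], [0, 0, 0]], [1, [0, 0, 0], [0, 0, 0]], [1, [0, 0, 0], [0, 0, 0]]]'

```text
time: 8.45
tcp_pos: [485.6, -53.5, 81.0]
orientation: [-0.0, -0.094, 0.996, 0.0]
wrist_force: [-0.3, 0.4, -0.5]
opening: 13.6
```

```bash
python3 - <<'E'
from h import *
im,d=grab('scene');it,dt=grab('top')
np.save('s7.npy',d);np.save('t7.npy',dt)
cv2.imwrite('pics/s7r.png',im[:,:,::-1])
s=robot.read_state();print(s['tcp_pos'],s['wrist_force'],s['torque'],s['opening'],s['joint_positions'])
cv2.imwrite('pics/s7.png',cv2.resize(im[220:330,255:375,::-1],None,fx=5,fy=5,interpolation=cv2.INTER_CUBIC))
cv2.imwrite('pics/t7.png',cv2.resize(it[220:330,275:395,::-1],None,fx=5,fy=5,interpolation=cv2.INTER_CUBIC))
E
```

```text
[485.60922052 -53.52349592  80.92879279] [ 0.48053858  0.2715865  -1.03445866] [-0.00236037 -0.01400798  0.04293237] 13.604756084431108 [-1.79576971e-01 -2.07517785e-01  1.70465037e+00  1.91239251e-04
  1.64443220e+00 -1.93870881e+00]
```

View pics/s7.png

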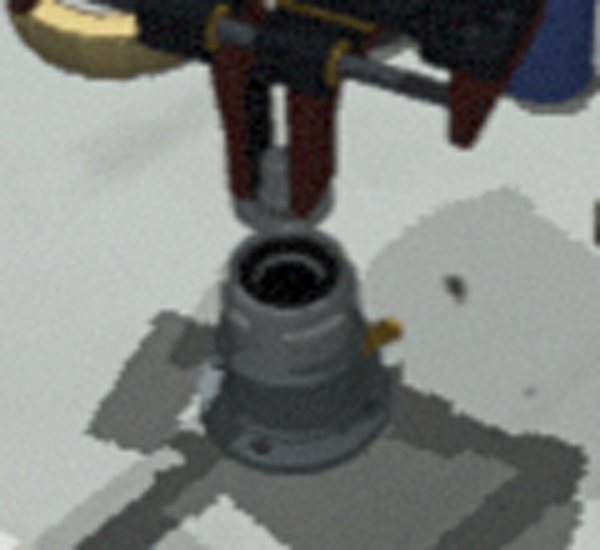

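View pics/t7.png

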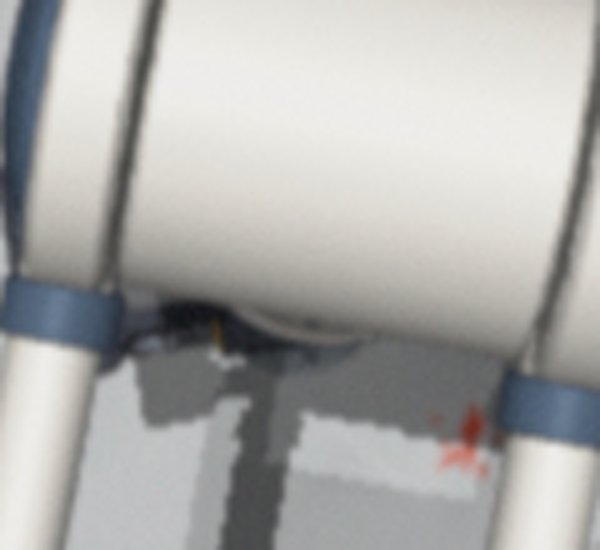

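```bash
python3 - <<'E'
from h import *
im=cv2.imread('pics/s7r.png');f=6;x0,y0=275,240
big=cv2.resize(im[y0:y0+90,x0:x0+120],None,fx=f,fy=f,interpolation=cv2.INTER_CUBIC)
def circ(c,r,col):
    t=np.linspace(0,2*np.pi,80)
    pts=np.array([project('scene',[c[0]+r*np.cos(a),c[1]+r*np.sin(a),c[2]]) for a in t])
    pts=((pts-[x0,y0]+0.5)*f).astype(np.int32);cv2.polylines(big,[pts],True,col,1)
s=robot.read_state()['tcp_pos']
circ([485.6,-54.4,75],22,(0,255,0));circ([485.6,-54.4,75],18.75,(0,255,255))
circ([s[0],s[1],s[2]+29.3],18,(0,0,255));circ([s[0],s[1],s[2]+29.3+5],18,(255,0,255))
cv2.imwrite('pics/ov7.png',big)
d=np.load('s7.npy');P=cloud('scene',d);Q=P[225:330,255:375].reshape(-1,3)
m=(Q[:,2]>70)&(Q[:,2]<79)&(np.hypot(Q[:,0]-485.6,Q[:,1]+54.4)<25);S=Q[m][:,:2]
r=np.hypot(S[:,0]-485.6,S[:,1]+54.4)
print(len(S),S.mean(0),mec(S),np.percentile(Q[m][:,2],[10,50,90]))
D=Q[(Q[:,2]>105)&(Q[:,2]<118)&(np.hypot(Q[:,0]-485.6,Q[:,1]+54.4)<24)]
print(len(D),D.min(0),D.max(0),mec(D[:,:2]))
E
```

```text
257 [484.50622526 -55.30908972] ((486.0552673339844, -54.88179397583008), 22.805322647094727) [70.89206304 73.21292655 75.47784144]
116 [466.78200016 -71.67077365 108.98755254] [497.9500425  -43.025914   117.78436128] ((484.00677490234375, -55.35015869140625), 17.240217208862305)
```

View pics/ov7.png

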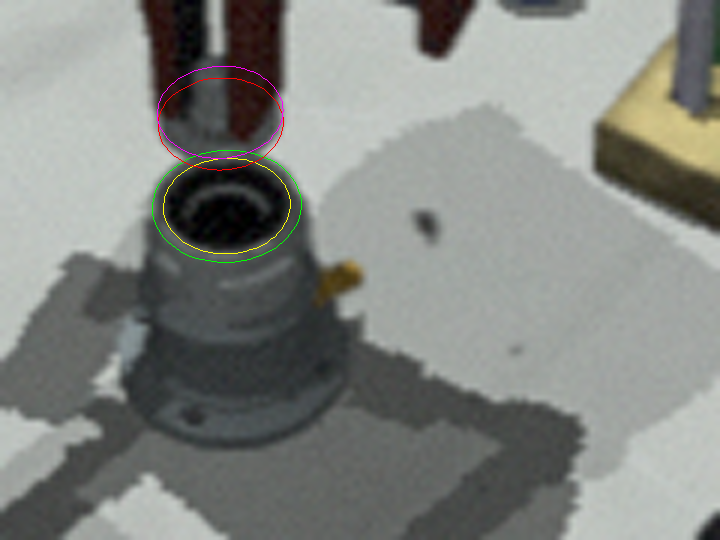

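Call:
move_arm --targets '[[1, [0, -0.1, -0.5], [0, 0, 0]], [1, [0, 0, -1.2], [0, 0, 0]], [1, [0, 0, -1.0], [0, 0, 0]], [1, [0, 0, -0.5], [0, 0, 0]], [1, [0, 0, 0], [0, 0, 0]]]'

```text
time: 9.05
tcp_pos: [484.7, -55.2, 47.2]
orientation: [-0.001, -0.093, 0.996, 0.0]
wrist_force: [0.8, -0.8, -0.2]
opening: 13.7
```

Call:
move_arm --targets '[[1, [0, 0, -0.1], [0, 0, 0]], [1, [0, 0, 0], [0, 0, 0]], [1, [0, 0, 0], [0, 0, 0]]]'

```text
time: 9.35
tcp_pos: [485.9, -55.5, 48.3]
orientation: [0.0, -0.093, 0.996, -0.0]
wrist_force: [1.1, -0.8, -0.5]
opening: 14.2
```

```bash
cat > v.py <<'E'
import sys
from h import *
n=sys.argv[1];im,d=grab('scene')
s=robot.read_state();print(s['time'],s['tcp_pos'].round(2),s['wrist_force'].round(2),s['torque'].round(3),s['opening'])
c=im[230:300,270:370,::-1];cv2.imwrite(f'pics/{n}.png',cv2.resize(c,None,fx=7,fy=7,interpolation=cv2.INTER_CUBIC))
np.save(n+'.npy',d)
E
python3 v.py s8
```

```text
9.4 [485.91 -55.49  48.32] [-0.04 -0.4  -0.54] [0.013 0.022 0.021] 13.299646953917518
```

View pics/s8.png

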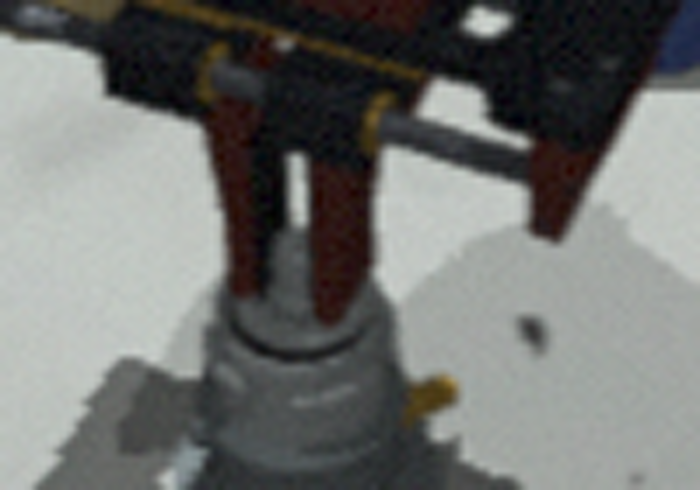

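Call:
move_arm --targets '[[1, [-0.02, 0.1, 0], [0, 0, 0]], [1, [0, 0, -0.1], [0, 0, 0]], [1, [0, 0, 0], [0, 0, 0]]]'

```text
time: 9.7
tcp_pos: [485.4, -54.3, 46.8]
orientation: [-0.0, -0.093, 0.996, 0.0]
wrist_force: [0.1, -0.5, -1.1]
opening: 13.4
```

Call:
move_arm --targets '[[1, [0, 0, -0.1], [0, 0, 0]], [1, [0, 0, 0], [0, 0, 0]], [1, [0, 0, 0], [0, 0, 0]]]'

```text
time: 10.0
tcp_pos: [485.4, -54.4, 45.8]
orientation: [-0.0, -0.093, 0.996, 0.0]
wrist_force: [-0.3, -0.1, -0.0]
opening: 13.1
```

Call:
move_arm --targets '[[1, [0, 0, -0.1], [0, 0, 0]], [1, [0, 0, 0], [0, 0, 0]], [1, [0, 0, 0], [0, 0, 0]]]'

```text
time: 10.3
tcp_pos: [485.4, -54.4, 44.8]
orientation: [-0.0, -0.093, 0.996, 0.0]
wrist_force: [0.2, -0.8, -0.3]
opening: 13.3
```

Call:
move_arm --targets '[[1, [0, 0, -0.1], [0, 0, 0]], [1, [0, 0, 0], [0, 0, 0]], [1, [0, 0, 0], [0, 0, 0]]]'

```text
time: 10.6
tcp_pos: [485.4, -54.4, 43.8]
orientation: [-0.0, -0.093, 0.996, 0.0]
wrist_force: [0.1, 0.2, -0.1]
opening: 13.6
```

Call:
move_arm --targets '[[1, [0, 0, -0.05], [0, 0, 0]], [1, [0, 0, 0], [0, 0, 0]], [1, [0, 0, 0], [0, 0, 0]]]'

```text
time: 10.9
tcp_pos: [485.4, -54.4, 43.4]
orientation: [0.0, -0.093, 0.996, -0.0]
wrist_force: [0.4, 0.7, -1.0]
opening: 13.6
```

Call:
move_arm --targets '[[1, [0, 0, -0.05], [0, 0, 0]], [1, [0, 0, 0], [0, 0, 0]], [1, [0, 0, 0], [0, 0, 0]]]'

```text
time: 11.2
tcp_pos: [485.5, -54.4, 42.9]
orientation: [0.0, -0.093, 0.996, -0.0]
wrist_force: [-0.0, -0.1, -0.7]
opening: 13.3
```

Call:
move_arm --targets '[[1, [0, 0, -0.05], [0, 0, 0]], [1, [0, 0, 0], [0, 0, 0]], [1, [0, 0, 0], [0, 0, 0]]]'

```text
time: 11.5
tcp_pos: [485.5, -54.4, 42.5]
orientation: [0.0, -0.093, 0.996, -0.0]
wrist_force: [-0.1, 0.2, 1.2]
opening: 13.5
```

Call:
move_arm --targets '[[1, [0, 0, -0.05], [0, 0, 0]], [1, [0, 0, 0], [0, 0, 0]], [1, [0, 0, 0], [0, 0, 0]]]'

```text
time: 11.8
tcp_pos: [485.5, -54.4, 42.2]
orientation: [0.0, -0.093, 0.996, -0.0]
wrist_force: [-1.3, -0.3, 2.7]
opening: 13.1
```

```bash
python3 v.py s9
```

```text
11.85 [485.52 -54.4   42.19] [-1.31  1.03  2.89] [ 0.097  0.225 -0.019] 13.419548576213558
```

View pics/s9.png

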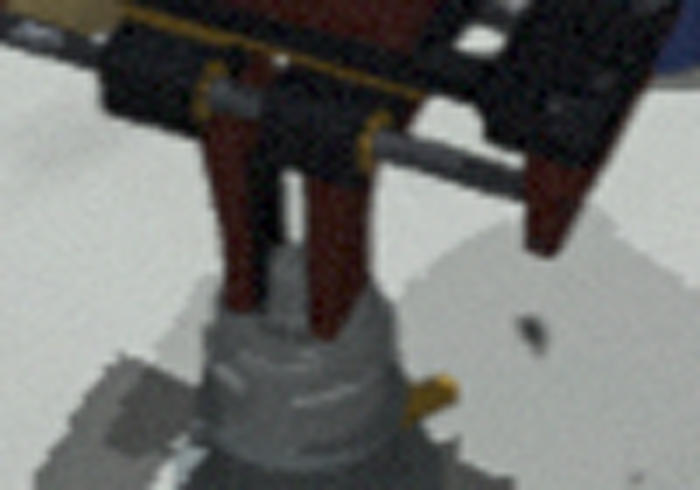

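Call:
move_arm --targets '[[1, [0, 0, 0.05], [0, 0, 0]], [3, [0, 0, 0], [0, 0, 0]], [4, [0, 0, 0], [0, 0, 0]], [4, [0, 0, 0], [0, 0, 0]], [4, [0, 0, 0.5], [0, 0, 0]]]'

```text
time: 12.35
tcp_pos: [484.8, -54.3, 46.6]
orientation: [-0.001, -0.093, 0.996, 0.0]
wrist_force: [-0.2, -0.5, 0.4]
opening: 39.3
```

Call:
move_arm --targets '[[4, [0, 0, 1.5], [0, 0, 0]], [4, [0, 0, 2.5], [0, 0, 0]], [4, [0, 0, 2.5], [0, 0, 0]], [4, [0, 0, 1], [0, 0, 0]]]'

```text
time: 12.75
tcp_pos: [486.8, -54.7, 126.5]
orientation: [0.003, -0.093, 0.996, -0.001]
wrist_force: [0.4, -0.5, 0.0]
opening: 40.3
```

```bash
python3 v.py s10
```

```text
12.8 [487.1  -54.71 126.98] [ 0.61  0.03 -0.18] [ 0.044  0.077 -0.022] 40.09135239527647
```

View pics/s10.png

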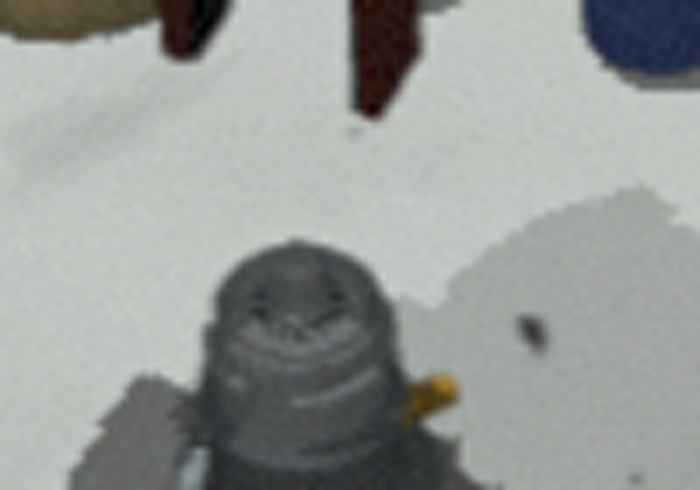

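Call:
move_arm --targets '[[8.7, [0.06, -1.2, 0], [0, 0, 1]], [8.7, [0.12, -2.2, 0], [0, 0, 2]], [8.7, [0.16, -3, 0], [0, 0, 3]], [8.7, [0.2, -3.6, -1], [0, 0, 3]], [8.7, [0.18, -3.5, -2], [0, 0, 3]]]'

```text
time: 13.3
tcp_pos: [493.4, -190.9, 93.2]
orientation: [0.001, -0.198, 0.98, -0.001]
wrist_force: [0.7, 0.5, 0.5]
opening: 76.5
```

Call:
move_arm --targets '[[8.7, [0.15, -2.8, -2], [0, 0, 2]], [8.7, [0.1, -1.6, -2], [0, 0, 1]], [8.7, [0.03, -0.84, -1], [0, 0, 0]], [8.7, [0, 0, -1], [0, 0, 0]], [8.7, [0, 0, 0], [0, 0, 0]]]'

```text
time: 13.8
tcp_pos: [494.7, -240.7, 30.9]
orientation: [-0.001, -0.223, 0.975, 0.001]
wrist_force: [0.2, 0.2, -0.7]
opening: 86.9
```

```bash
python3 - <<'E'
from h import *
im,d=grab('scene')
s=robot.read_state();print(s['time'],s['tcp_pos'].round(2),s['wrist_force'].round(2),s['torque'].round(3),s['opening'],s['joint_positions'],s['orientation'])
x0,y0,f=360,270,5
big=cv2.resize(im[y0:y0+110,x0:x0+120,::-1],None,fx=f,fy=f,interpolation=cv2.INTER_CUBIC)
t=np.linspace(0,2*np.pi,80)
for z,col in((24,(0,255,0)),(0,(0,255,255))):
    pts=np.array([project('scene',[495.5+29.5*np.cos(a),-241.8+29.5*np.sin(a),z]) for a in t]);cv2.polylines(big,[((pts-[x0,y0]+.5)*f).astype(np.int32)],True,col,1)
cv2.imwrite('pics/s11.png',big)
im2=im[220:320,255:375,::-1];cv2.imwrite('pics/s11b.png',cv2.resize(im2,None,fx=6,fy=6,interpolation=cv2.INTER_CUBIC))
it,dt=grab('top');cv2.imwrite('pics/t11b.png',cv2.resize(it[235:310,295:375,::-1],None,fx=7,fy=7,interpolation=cv2.INTER_CUBIC))
for n,dd,b in(('scene',d,(285,250,350,325)),('top',dt,(305,245,370,305))):
    P=cloud(n,dd);Q=P[b[1]:b[3],b[0]:b[2]].reshape(-1,3);r=np.hypot(Q[:,0]-485.6,Q[:,1]+54.4)
    m=(r>9)&(r<17)&(Q[:,2]>60);A=np.c_[Q[m][:,0]-485.6,Q[m][:,1]+54.4,np.ones(m.sum())]
    k=abs(Q[m][:,2]-np.median(Q[m][:,2]))<4
    print(n,m.sum(),np.linalg.lstsq(A[k],Q[m][k][:,2],rcond=None)[0],'knob top',np.percentile(Q[(r<6)][:,2],[50,80,95]))
E
```

```text
13.85 [ 495.32 -240.82   32.1 ] [-0.18  0.42 -0.22] [ 0.048 -0.017 -0.043] 86.89126326800758 [-5.14550384e-01 -1.48733618e-02  1.61333931e+00  3.43968043e-04
  1.54407283e+00 -2.53469122e+00] [-2.33765126e-04 -2.22782277e-01  9.74868095e-01  4.45757130e-04]
scene 130 [ 3.90644626e-03 -1.08933131e-04  7.67420840e+01] knob top [93.2811458  94.99560845 96.07150501]
top 216 [ 1.60199343e-02 -5.28005242e-03  7.67682354e+01] knob top [95.07877187 96.87764902 97.99894768]
```

View pics/s11.png

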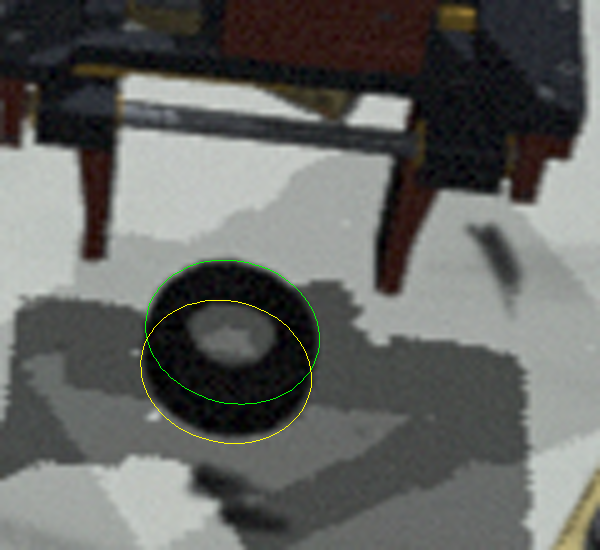

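View pics/s11b.png

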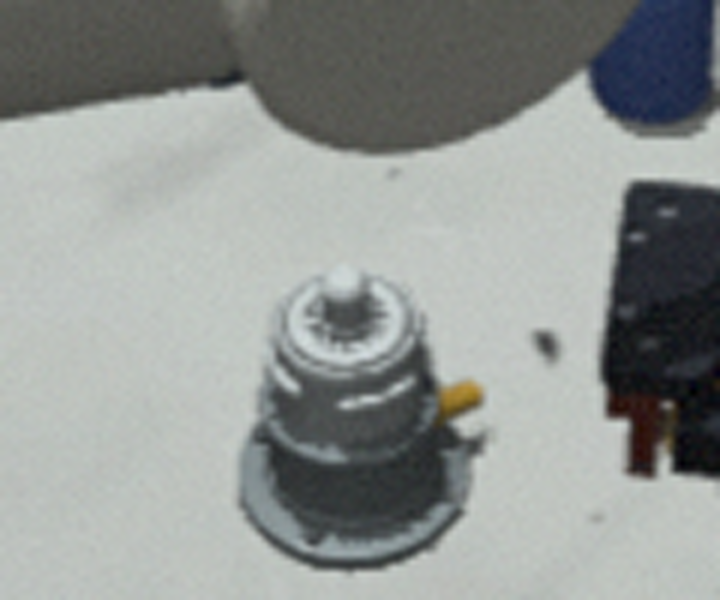

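View pics/t11b.png

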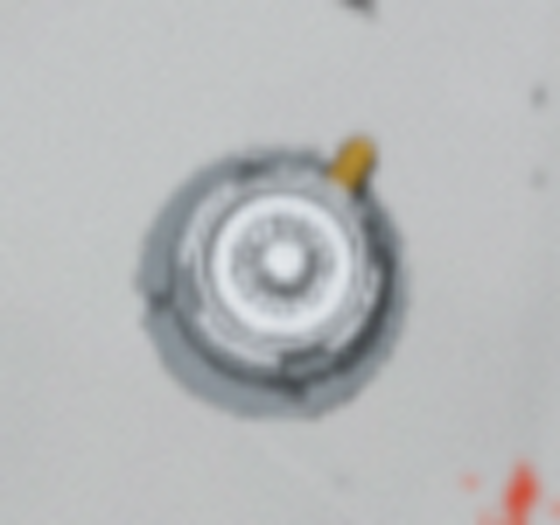

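Call:
move_arm --targets '[[8.7, [0, 0, -1], [0, 0, 0]], [8.7, [0, 0, -2], [0, 0, 0]], [8.7, [0, 0, -2], [0, 0, 0]], [8.7, [0, 0, -0.8], [0, 0, 0]], [8.7, [0, 0, 0], [0, 0, 0]]]'

```text
time: 14.4
tcp_pos: [494.7, -241.0, -26.9]
orientation: [-0.001, -0.223, 0.975, 0.001]
wrist_force: [-0.5, 0.0, 0.6]
opening: 87.0
```

Call:
move_arm --targets '[[8.7, [0, 0, 0], [0, 0, 0]], [8.7, [0, 0, 0], [0, 0, 0]]]'

```text
time: 14.6
tcp_pos: [496.3, -242.2, -24.2]
orientation: [0.001, -0.223, 0.975, -0.001]
wrist_force: [0.1, 0.5, -0.0]
opening: 87.0
```

Call:
move_arm --targets '[[8.7, [0, 0, -0.3], [0, 0, 0]], [8.7, [0, 0, -0.2], [0, 0, 0]], [8.7, [0, 0, -0.1], [0, 0, 0]], [8.7, [0, 0, 0], [0, 0, 0]], [8.7, [0, 0, 0], [0, 0, 0]]]'

```text
time: 15.1
tcp_pos: [495.4, -241.8, -31.7]
orientation: [-0.0, -0.223, 0.975, 0.0]
wrist_force: [-0.2, 0.3, 0.2]
opening: 87.0
```

```bash
python3 - <<'E'
from h import *
im,d=grab('scene')
s=robot.read_state();print(s['time'],s['tcp_pos'].round(2),s['wrist_force'].round(2),s['torque'].round(3),s['opening'])
x0,y0,f=360,290,6
cv2.imwrite('pics/s12.png',cv2.resize(im[y0:y0+90,x0:x0+110,::-1],None,fx=f,fy=f,interpolation=cv2.INTER_CUBIC))
E
```

```text
15.15 [ 495.45 -241.84  -31.61] [-0.25 -0.15 -0.11] [0.105 0.037 0.013] 86.69721940520341
```

View pics/s12.png

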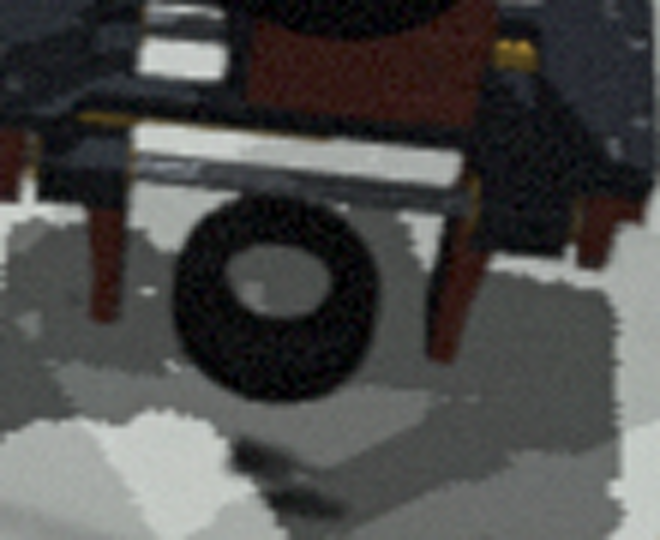

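Call:
move_arm --targets '[[5, [0, 0, 0], [0, 0, 0]], [5, [0, 0, 0], [0, 0, 0]], [5, [0, 0, 0], [0, 0, 0]], [5, [0, 0, 0], [0, 0, 0]], [5, [0, 0, 0], [0, 0, 0]]]' --squeeze 20

```text
time: 15.65
tcp_pos: [495.5, -241.8, -31.6]
orientation: [0.0, -0.223, 0.975, -0.0]
wrist_force: [-0.4, -0.7, -0.2]
opening: 58.2
```

Call:
move_arm --targets '[[5, [0, 0, 0], [0, 0, 0]], [5, [0, 0, 0], [0, 0, 0]]]'

```text
time: 15.85
tcp_pos: [495.4, -241.8, -31.6]
orientation: [0.0, -0.223, 0.975, 0.0]
wrist_force: [-0.6, 0.3, 0.6]
opening: 58.5
```

Call:
move_arm --targets '[[5, [0, 0, 0.5], [0, 0, 0]], [5, [0, 0, 1.5], [0, 0, 0]], [5, [0, 0, 2.5], [0, 0, 0]], [5, [0, 0, 3], [0, 0, 0]], [5, [0, 0, 2.3], [0, 0, 0]]]'

```text
time: 16.35
tcp_pos: [496.0, -242.1, 69.6]
orientation: [0.001, -0.223, 0.975, -0.001]
wrist_force: [-0.2, 1.0, -1.9]
opening: 58.4
```

Call:
move_arm --targets '[[5, [0, 0, 1.2], [0, 0, 0]], [5, [-0.08, 1.5, 0], [0, 0, 0]], [5, [-0.13, 2.5, 0], [0, 0, 0]], [5, [-0.16, 3, 0], [0, 0, 0]], [5, [-0.16, 3, 0], [0, 0, 0]]]'

```text
time: 16.85
tcp_pos: [488.9, -139.7, 76.6]
orientation: [-0.001, -0.222, 0.975, 0.001]
wrist_force: [0.1, 0.1, -0.2]
opening: 58.4
```

Call:
move_arm --targets '[[5, [-0.16, 3, 0], [0, 0, 0]], [5, [-0.13, 2.6, 0], [0, 0, 0]], [5, [-0.1, 1.9, 0], [0, 0, 0]], [5, [-0.07, 1.24, 0], [0, 0, 0]], [5, [0, 0, 0], [0, 0, 0]]]'

```text
time: 17.35
tcp_pos: [484.8, -52.6, 77.4]
orientation: [-0.001, -0.224, 0.975, 0.0]
wrist_force: [0.4, -0.2, -0.9]
opening: 58.4
```

Call:
move_arm --targets '[[5, [0, 0, 0], [0, 0, 0]], [5, [0, 0, 0], [0, 0, 0]], [5, [0, 0, 0], [0, 0, 0]]]'

```text
time: 17.65
tcp_pos: [485.5, -55.2, 78.2]
orientation: [-0.0, -0.222, 0.975, -0.0]
wrist_force: [-0.6, -0.2, -1.7]
opening: 58.4
```

```bash
cat > ov.py <<'E'
import sys
from h import *
n=sys.argv[1];off=float(sys.argv[2])
im,d=grab('scene')
s=robot.read_state();p=s['tcp_pos'];print(s['time'],p.round(2),s['wrist_force'].round(2),s['torque'].round(3),s['opening'],s['joint_positions'].round(3))
x0,y0,f=265,220,6
big=cv2.resize(im[y0:y0+100,x0:x0+120,::-1],None,fx=f,fy=f,interpolation=cv2.INTER_CUBIC)
t=np.linspace(0,2*np.pi,80)
cv2.imwrite(f'pics/{n}raw.png',big)
for c,z,r,col in((p,p[2]+off+24,29.5,(0,255,0)),(p,p[2]+off,29.5,(0,255,255)),(p,p[2]+off+24,14.5,(0,0,255)),([485.6,-54.4],75,22,(255,0,255))):
    pts=np.array([project('scene',[c[0]+r*np.cos(a),c[1]+r*np.sin(a),z]) for a in t]);cv2.polylines(big,[((pts-[x0,y0]+.5)*f).astype(np.int32)],True,col,1)
cv2.imwrite(f'pics/{n}.png',big)
E
python3 ov.py s13 31.6
```

```text
17.7 [485.53 -55.13  78.24] [-0.82  0.21  0.16] [0.004 0.02  0.037] 58.448129671904105 [-0.183 -0.206  1.708 -0.     1.64  -2.201]
```

View pics/s13.png

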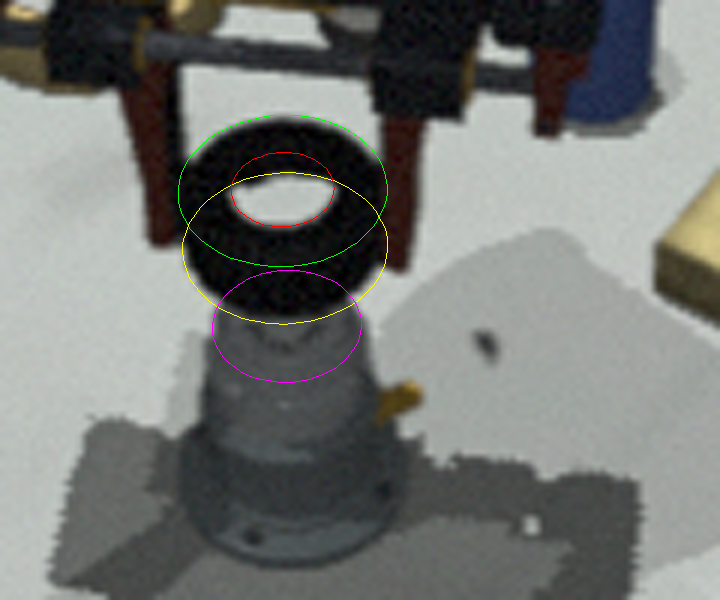

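Call:
move_arm --targets '[[5, [0, 0, -0.4], [0, 0, 0]], [5, [0, 0, -1], [0, 0, 0]], [5, [0, 0, -1], [0, 0, 0]], [5, [0, 0, -0.6], [0, 0, 0]], [5, [0, 0, -0.2], [0, 0, 0]]]'

```text
time: 18.2
tcp_pos: [484.7, -54.2, 44.7]
orientation: [-0.001, -0.223, 0.975, 0.0]
wrist_force: [-0.3, 0.8, -0.2]
opening: 58.5
```

Call:
move_arm --targets '[[5, [0, 0, 0], [0, 0, 0]], [5, [0, 0, 0], [0, 0, 0]], [5, [0, 0, 0], [0, 0, 0]]]'

```text
time: 18.5
tcp_pos: [485.8, -54.4, 46.9]
orientation: [0.0, -0.223, 0.975, -0.0]
wrist_force: [-0.4, 0.1, -0.6]
opening: 58.0
```

```bash
python3 ov.py s14 31.6
```

```text
18.55 [485.84 -54.44  46.88] [-0.34  0.68 -0.98] [-0.008  0.052 -0.031] 58.40105860815511 [-0.181 -0.195  1.754 -0.     1.581 -2.201]
```

View pics/s14raw.png

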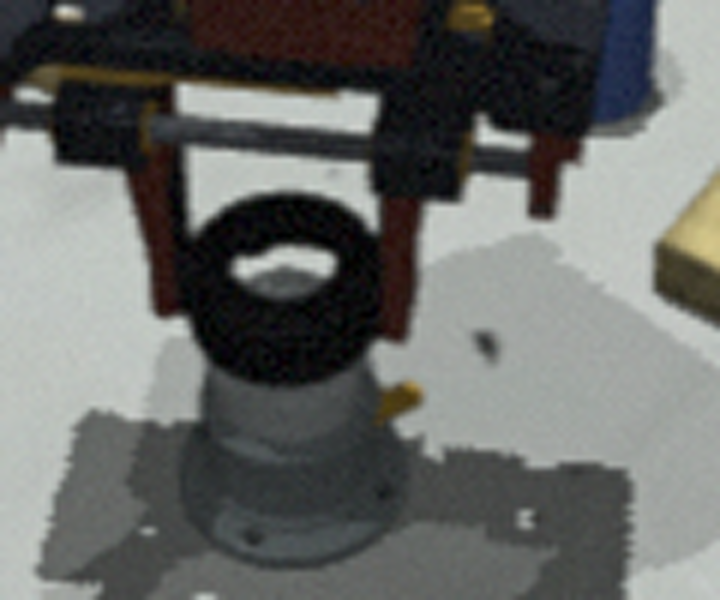

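Call:
move_arm --targets '[[5, [0, 0, -0.2], [0, 0, 0]], [5, [0, 0, -0.2], [0, 0, 0]], [5, [0, 0, 0], [0, 0, 0]]]'

```text
time: 18.85
tcp_pos: [485.3, -54.3, 41.9]
orientation: [-0.0, -0.223, 0.975, 0.0]
wrist_force: [0.6, 0.7, -1.3]
opening: 58.5
```

Call:
move_arm --targets '[[5, [0, 0, -0.2], [0, 0, 0]], [5, [0, 0, -0.1], [0, 0, 0]], [5, [0, 0, 0], [0, 0, 0]]]'

```text
time: 19.15
tcp_pos: [485.4, -54.4, 39.1]
orientation: [-0.0, -0.223, 0.975, 0.0]
wrist_force: [0.3, -0.1, -1.1]
opening: 58.6
```

Call:
move_arm --targets '[[5, [0, 0, -0.2], [0, 0, 0]], [5, [0, 0, -0.1], [0, 0, 0]], [5, [0, 0, 0], [0, 0, 0]]]'

```text
time: 19.45
tcp_pos: [485.4, -54.4, 36.1]
orientation: [-0.0, -0.223, 0.975, 0.0]
wrist_force: [-0.1, -0.2, -0.8]
opening: 58.4
```

Call:
move_arm --targets '[[5, [0, 0, -0.2], [0, 0, 0]], [5, [0, 0, 0], [0, 0, 0]], [5, [0, 0, 0], [0, 0, 0]]]'

```text
time: 19.75
tcp_pos: [485.5, -54.4, 34.3]
orientation: [-0.0, -0.223, 0.975, 0.0]
wrist_force: [-0.2, 0.3, -1.1]
opening: 58.5
```

Call:
move_arm --targets '[[5, [0, 0, -0.1], [0, 0, 0]], [5, [0, 0, 0], [0, 0, 0]], [5, [0, 0, 0], [0, 0, 0]]]'

```text
time: 20.05
tcp_pos: [485.5, -54.4, 33.3]
orientation: [-0.0, -0.223, 0.975, 0.0]
wrist_force: [-0.5, 0.6, -1.0]
opening: 58.2
```

Call:
move_arm --targets '[[5, [0, 0, -0.1], [0, 0, 0]], [5, [0, 0, 0], [0, 0, 0]], [5, [0, 0, 0], [0, 0, 0]]]'

```text
time: 20.35
tcp_pos: [485.7, -54.4, 32.8]
orientation: [0.0, -0.223, 0.975, -0.0]
wrist_force: [-0.7, -0.2, 2.2]
opening: 58.6
```

Call:
move_arm --targets '[[5, [0, 0, 0], [0, 0, -4]], [5, [0, 0, 0], [0, 0, 0]]]'

```text
time: 20.55
tcp_pos: [485.9, -54.4, 32.8]
orientation: [0.0, -0.188, 0.982, -0.0]
wrist_force: [-0.5, 0.4, 2.5]
opening: 58.0
```

Call:
move_arm --targets '[[5, [0, 0, 0], [0, 0, -4]], [5, [0, 0, 0], [0, 0, 0]]]'

```text
time: 20.75
tcp_pos: [485.9, -54.4, 32.8]
orientation: [0.0, -0.154, 0.988, -0.0]
wrist_force: [-0.6, 0.3, 1.9]
opening: 58.5
```

Call:
move_arm --targets '[[5, [0, 0, 0], [0, 0, -4]], [5, [0, 0, 0], [0, 0, 0]]]'

```text
time: 20.95
tcp_pos: [485.9, -54.5, 32.7]
orientation: [0.0, -0.12, 0.993, -0.0]
wrist_force: [0.1, 0.7, 3.2]
opening: 58.1
```

Call:
move_arm --targets '[[5, [0, 0, 0], [0, 0, -4]], [5, [0, 0, 0], [0, 0, 0]]]'

```text
time: 21.15
tcp_pos: [485.8, -54.4, 32.7]
orientation: [0.0, -0.086, 0.996, -0.0]
wrist_force: [-0.6, 0.4, 3.9]
opening: 58.2
```

Call:
move_arm --targets '[[5, [0, 0, 0], [0, 0, -4]], [5, [0, 0, 0], [0, 0, 0]]]'

```text
time: 21.35
tcp_pos: [485.8, -54.5, 32.7]
orientation: [0.0, -0.051, 0.999, -0.0]
wrist_force: [-0.3, 0.0, 4.5]
opening: 58.5
```

Call:
move_arm --targets '[[5, [0, 0, 0], [0, 0, -4]], [5, [0, 0, 0], [0, 0, 0]]]'

```text
time: 21.55
tcp_pos: [485.8, -54.4, 32.6]
orientation: [0.0, -0.016, 1.0, -0.0]
wrist_force: [0.8, 0.7, 4.2]
opening: 58.5
```

Call:
move_arm --targets '[[5, [0, 0, 0], [0, 0, -4]], [5, [0, 0, 0], [0, 0, 0]]]'

```text
time: 21.75
tcp_pos: [485.7, -54.5, 32.5]
orientation: [0.0, 0.018, 1.0, -0.0]
wrist_force: [-0.1, 0.3, 4.5]
opening: 58.3
```

Call:
move_arm --targets '[[5, [0, 0, 0], [0, 0, -4]], [5, [0, 0, 0], [0, 0, 0]]]'

```text
time: 21.95
tcp_pos: [485.5, -54.4, 32.3]
orientation: [-0.0, 0.053, 0.999, -0.0]
wrist_force: [0.1, 0.2, 2.4]
opening: 58.3
```

Call:
move_arm --targets '[[5, [0, 0, 0], [0, 0, -4]], [5, [0, 0, 0], [0, 0, 0]]]'

```text
time: 22.15
tcp_pos: [485.2, -54.3, 31.6]
orientation: [-0.001, 0.088, 0.996, 0.0]
wrist_force: [0.6, -0.7, -0.7]
opening: 58.1
```

Call:
move_arm --targets '[[5, [0, 0, 0], [0, 0, -4]], [5, [0, 0, 0], [0, 0, 0]]]'

```text
time: 22.35
tcp_pos: [485.1, -54.3, 31.5]
orientation: [-0.001, 0.123, 0.992, 0.0]
wrist_force: [-0.1, -0.5, -1.2]
opening: 58.3
```

Call:
move_arm --targets '[[5, [0, 0, 0], [0, 0, -4]], [5, [0, 0, 0], [0, 0, 0]]]'

```text
time: 22.55
tcp_pos: [485.1, -54.3, 31.8]
orientation: [-0.001, 0.157, 0.988, -0.0]
wrist_force: [0.7, 0.3, -0.8]
opening: 58.2
```

Call:
move_arm --targets '[[5, [0, 0, 0], [0, 0, 3]], [5, [0, 0, 0], [0, 0, 0]], [5, [0, 0, -0.1], [0, 0, 0]], [5, [0, 0, 0], [0, 0, 0]], [5, [0, 0, 0], [0, 0, 0]]]'

```text
time: 23.05
tcp_pos: [485.4, -54.4, 31.2]
orientation: [-0.0, 0.133, 0.991, -0.0]
wrist_force: [0.8, -0.1, -1.4]
opening: 58.3
```

```bash
python3 -c "
from h import *
s=robot.read_state();print(s['tcp_pos'],s['wrist_force'],s['torque'],s['opening'])"
```

```text
[485.43226813 -54.40357392  31.23278522] [ 0.82038557 -0.07270829 -1.40635532] [-0.02646528  0.00988435 -0.04748226] 58.2616748733062
```

Call:
move_arm --targets '[[5, [0, 0, -0.1], [0, 0, 0]], [5, [0, 0, -0.1], [0, 0, 0]], [5, [0, 0, 0], [0, 0, 0]], [5, [0, 0, 0], [0, 0, 0]]]'

```text
time: 23.45
tcp_pos: [485.5, -54.4, 29.3]
orientation: [-0.0, 0.133, 0.991, 0.0]
wrist_force: [0.2, -0.3, -0.8]
opening: 58.3
```

Call:
move_arm --targets '[[5, [0, 0, -0.1], [0, 0, 0]], [5, [0, 0, -0.1], [0, 0, 0]], [5, [0, 0, 0], [0, 0, 0]], [5, [0, 0, 0], [0, 0, 0]]]'

```text
time: 23.85
tcp_pos: [485.5, -54.4, 27.3]
orientation: [-0.0, 0.133, 0.991, 0.0]
wrist_force: [0.8, -1.1, -1.6]
opening: 58.6
```

Call:
move_arm --targets '[[5, [0, 0, -0.1], [0, 0, 0]], [5, [0, 0, -0.05], [0, 0, 0]], [5, [0, 0, 0], [0, 0, 0]], [5, [0, 0, 0], [0, 0, 0]]]'

```text
time: 24.25
tcp_pos: [485.5, -54.4, 25.9]
orientation: [0.0, 0.133, 0.991, -0.0]
wrist_force: [-0.2, 0.1, -0.9]
opening: 58.5
```

```bash
python3 -c "
from h import *
s=robot.read_state();print(s['tcp_pos'],s['wrist_force'],s['torque'],s['opening'])"
```

```text
[485.52780265 -54.40410196  25.85375798] [-0.23168801  0.12980442 -0.90479677] [-0.05030532  0.0191189  -0.04935128] 58.49624788341848
```

Call:
move_arm --targets '[[5, [0, 0, -0.1], [0, 0, 0]], [5, [0, 0, 0], [0, 0, 0]], [5, [0, 0, 0], [0, 0, 0]]]'

```text
time: 24.55
tcp_pos: [485.5, -54.4, 24.8]
orientation: [-0.0, 0.133, 0.991, -0.0]
wrist_force: [0.7, 0.3, 0.3]
opening: 58.4
```

Call:
move_arm --targets '[[5, [0, 0, -0.1], [0, 0, 0]], [5, [0, 0, 0], [0, 0, 0]], [5, [0, 0, 0], [0, 0, 0]]]'

```text
time: 24.85
tcp_pos: [485.7, -54.4, 24.1]
orientation: [0.0, 0.133, 0.991, -0.0]
wrist_force: [-0.2, 0.7, 1.2]
opening: 58.1
```

Call:
move_arm --targets '[[5, [0, 0, -0.05], [0, 0, -4]], [5, [0, 0, 0], [0, 0, -4]], [5, [0, 0, 0], [0, 0, 0]]]'

```text
time: 25.15
tcp_pos: [485.9, -54.5, 23.9]
orientation: [0.001, 0.202, 0.979, 0.0]
wrist_force: [0.3, -0.3, 1.2]
opening: 58.0
```

Call:
move_arm --targets '[[5, [0, 0, -0.05], [0, 0, -4]], [5, [0, 0, 0], [0, 0, 0]]]'

```text
time: 25.35
tcp_pos: [486.0, -54.5, 23.6]
orientation: [0.001, 0.235, 0.972, 0.0]
wrist_force: [0.3, 0.0, 3.2]
opening: 58.2
```

```bash
cat > st.py <<'E'
from h import *
s=robot.read_state();q=s['orientation'];yaw=np.degrees(2*np.arctan2(q[1],q[2]))
print(s['time'],s['tcp_pos'].round(2),s['wrist_force'].round(2),s['torque'].round(3),round(s['opening'],1),'cw turned',round(yaw-2*np.degrees(np.arctan2(.133,.991)),1),s['joint_positions'][5].round(3),s['joint_efforts'][5].round(3))
E
python3 st.py
```

```text
25.35 [486.02 -54.49  23.61] [0.32 0.03 3.25] [-0.055  0.043 -0.071] 58.2 cw turned 11.9 -1.277 0.625
```

Call:
move_arm --targets '[[5, [0, 0, -0.03], [0, 0, -4]], [5, [0, 0, 0], [0, 0, 0]]]'

```text
time: 25.55
tcp_pos: [486.1, -54.5, 23.4]
orientation: [0.001, 0.269, 0.963, 0.0]
wrist_force: [0.9, -0.3, 4.0]
opening: 58.5
```

```bash
python3 st.py
```

```text
25.55 [486.1  -54.53  23.45] [ 0.85 -0.26  3.99] [-0.054  0.056 -0.003] 58.5 cw turned 15.9 -1.208 0.554
```

Call:
move_arm --targets '[[5, [0, 0, -0.03], [0, 0, -4]], [5, [0, 0, 0], [0, 0, 0]]]'

```text
time: 25.75
tcp_pos: [486.2, -54.6, 23.4]
orientation: [0.001, 0.302, 0.953, 0.0]
wrist_force: [0.0, -0.2, 6.3]
opening: 58.6
```

```bash
python3 st.py
```

```text
25.75 [486.21 -54.56  23.36] [ 0.03 -0.23  6.35] [-0.108  0.034 -0.03 ] 58.6 cw turned 19.9 -1.138 0.528
```

Call:
move_arm --targets '[[5, [0, 0, -0.03], [0, 0, -4]], [5, [0, 0, 0], [0, 0, 0]]]'

```text
time: 25.95
tcp_pos: [486.3, -54.6, 23.3]
orientation: [0.001, 0.335, 0.942, 0.0]
wrist_force: [-0.3, 0.8, 6.5]
opening: 58.4
```

```bash
python3 st.py
```

```text
25.95 [486.32 -54.62  23.25] [-0.27  0.77  6.46] [-0.06   0.043 -0.037] 58.4 cw turned 23.9 -1.068 0.525
```

Call:
move_arm --targets '[[5, [0, 0, -0.02], [0, 0, -4]], [5, [0, 0, 0], [0, 0, 0]]]'

```text
time: 26.15
tcp_pos: [486.4, -54.6, 23.2]
orientation: [0.001, 0.368, 0.93, 0.0]
wrist_force: [-0.6, -0.5, 6.7]
opening: 58.3
```

```bash
python3 st.py
```

```text
26.15 [486.43 -54.63  23.2 ] [-0.62 -0.55  6.69] [-0.032  0.105 -0.063] 58.3 cw turned 27.9 -0.998 0.523
```

Call:
move_arm --targets '[[5, [0, 0, -0.02], [0, 0, -4]], [5, [0, 0, 0], [0, 0, 0]]]'

```text
time: 26.35
tcp_pos: [486.5, -54.7, 23.1]
orientation: [0.001, 0.4, 0.916, 0.0]
wrist_force: [-0.6, -0.6, 8.2]
opening: 58.4
```

```bash
python3 st.py
```

```text
26.35 [486.52 -54.66  23.14] [-0.65 -0.61  8.23] [-0.066  0.084 -0.03 ] 58.4 cw turned 31.9 -0.929 0.523
```

Call:
move_arm --targets '[[5, [0, 0, 0], [0, 0, -4]], [5, [0, 0, 0], [0, 0, 0]]]'

```text
time: 26.55
tcp_pos: [486.5, -54.7, 23.0]
orientation: [0.001, 0.432, 0.902, 0.0]
wrist_force: [-0.7, -0.2, 7.2]
opening: 58.4
```

```bash
python3 st.py
```

```text
26.55 [486.5  -54.68  23.04] [-0.72 -0.22  7.19] [-0.103  0.08  -0.062] 58.4 cw turned 35.9 -0.859 0.514
```

Call:
move_arm --targets '[[5, [0, 0, 0], [0, 0, -4]], [5, [0, 0, 0], [0, 0, 0]]]'

```text
time: 26.75
tcp_pos: [486.5, -54.6, 23.0]
orientation: [0.001, 0.463, 0.886, 0.0]
wrist_force: [-0.1, -0.7, 6.2]
opening: 58.7
```

```bash
python3 st.py
```

```text
26.75 [486.48 -54.65  22.96] [-0.1  -0.69  6.21] [-0.14   0.087 -0.048] 58.7 cw turned 39.9 -0.789 0.512
```

Call:
move_arm --targets '[[5, [0, 0, 0], [0, 0, -4]], [5, [0, 0, 0], [0, 0, 0]]]'

```text
time: 26.95
tcp_pos: [486.5, -54.7, 23.0]
orientation: [0.001, 0.494, 0.87, 0.0]
wrist_force: [-0.1, -0.4, 6.1]
opening: 58.4
```

```bash
python3 st.py
```

```text
26.95 [486.47 -54.69  22.97] [-0.11 -0.45  6.07] [-0.098  0.131 -0.117] 58.4 cw turned 43.9 -0.719 0.511
```

Call:
move_arm --targets '[[5, [0, 0, 0], [0, 0, -4]], [5, [0, 0, 0], [0, 0, 0]]]'

```text
time: 27.15
tcp_pos: [486.4, -54.7, 22.9]
orientation: [0.001, 0.524, 0.852, 0.0]
wrist_force: [-0.8, -0.4, 6.0]
opening: 58.3
```

```bash
python3 st.py
```

```text
27.15 [486.42 -54.69  22.91] [-0.8  -0.4   6.03] [-0.067  0.086 -0.072] 58.3 cw turned 47.9 -0.649 0.51
```

Call:
move_arm --targets '[[5, [0, 0, 0], [0, 0, -4]], [5, [0, 0, 0], [0, 0, 0]]]'

```text
time: 27.35
tcp_pos: [486.4, -54.7, 22.9]
orientation: [0.001, 0.553, 0.833, 0.0]
wrist_force: [-0.8, -0.3, 7.0]
opening: 58.4
```

```bash
python3 st.py
```

```text
27.35 [486.41 -54.69  22.9 ] [-0.79 -0.35  6.96] [-0.103  0.111 -0.091] 58.4 cw turned 51.9 -0.579 0.51
```

Call:
move_arm --targets '[[5, [0, 0, 0], [0, 0, -4]], [5, [0, 0, 0], [0, 0, 0]]]'

```text
time: 27.55
tcp_pos: [486.3, -54.7, 22.9]
orientation: [0.001, 0.582, 0.813, 0.0]
wrist_force: [-0.1, -0.6, 6.9]
opening: 58.2
```

```bash
python3 st.py
```

```text
27.55 [486.35 -54.73  22.91] [-0.06 -0.58  6.89] [-0.163  0.156 -0.039] 58.2 cw turned 55.9 -0.51 0.563
```

Call:
move_arm --targets '[[5, [0, 0, 0], [0, 0, -3]], [5, [0, 0, 0], [0, 0, 0]]]'

```text
time: 27.75
tcp_pos: [486.1, -54.8, 22.9]
orientation: [0.001, 0.603, 0.798, 0.0]
wrist_force: [-1.8, -1.6, 6.9]
opening: 58.6
```

```bash
python3 st.py
```

```text
27.75 [486.09 -54.79  22.86] [-1.81 -1.58  6.91] [-0.263  0.326  0.452] 58.6 cw turned 58.8 -0.459 0.874
```

Call:
move_arm --targets '[[5, [0, 0, 0], [0, 0, -1]], [5, [0, 0, 0], [0, 0, 0]], [5, [0, 0, 0], [0, 0, 0]]]'

```text
time: 28.05
tcp_pos: [486.1, -54.8, 22.8]
orientation: [0.001, 0.609, 0.793, 0.0]
wrist_force: [-1.0, -0.1, 5.9]
opening: 58.3
```

```bash
python3 st.py; python3 ov.py s20 31.6
```

```text
28.05 [486.06 -54.8   22.85] [-0.96 -0.06  5.89] [-0.252  0.324  0.61 ] 58.3 cw turned 59.7 -0.443 0.645
28.1 [486.05 -54.78  22.81] [-1.6  -1.68  6.88] [-0.285  0.27   0.633] 58.360869983254645 [-1.810e-01 -1.830e-01  1.787e+00 -1.000e-03  1.536e+00 -4.430e-01]
```

View pics/s20raw.png

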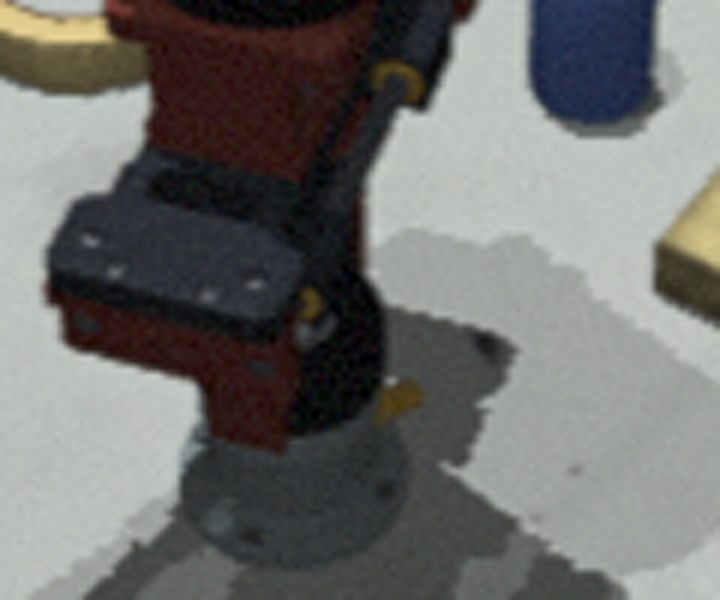

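Call:
move_arm --targets '[[5, [0, 0, 0.05], [0, 0, 1]], [5, [0, 0, 0.05], [0, 0, 0.7]], [5, [0, 0, 0.03], [0, 0, 0]], [5, [0, 0, 0], [0, 0, 0]]]'

```text
time: 28.5
tcp_pos: [486.0, -54.7, 22.9]
orientation: [0.001, 0.599, 0.801, 0.0]
wrist_force: [2.3, -2.6, 2.0]
opening: 58.3
```

```bash
python3 st.py
```

```text
28.5 [485.98 -54.72  22.94] [ 2.26 -2.61  2.03] [-0.457 -0.414  0.087] 58.3 cw turned 58.3 -0.468 0.057
```

Call:
move_arm --targets '[[5, [0, 0, 0.05], [0, 0, 0]], [6, [0, 0, 0], [0, 0, 0]], [7.5, [0, 0, 0], [0, 0, 0]], [8.2, [0, 0, 0], [0, 0, 0]], [8.2, [0, 0, 0], [0, 0, 0]]]'

```text
time: 29.0
tcp_pos: [485.0, -54.2, 23.0]
orientation: [-0.001, 0.599, 0.801, -0.0]
wrist_force: [0.1, 0.6, 0.2]
opening: 79.8
```

```bash
python3 st.py
```

```text
29.0 [485.02 -54.15  22.95] [0.14 0.55 0.22] [-0.041  0.032  0.025] 79.8 cw turned 58.3 -0.468 -0.001
```

Raise straight up, then back off and look.

Call:
move_arm --targets '[[8.2, [0, 0, 0.5], [0, 0, 0]], [8.2, [0, 0, 2], [0, 0, 0]], [8.2, [0, 0, 3], [0, 0, 0]], [8.2, [0, 0, 3], [0, 0, 0]], [8.2, [0, 0, 2], [0, 0, 0]]]'

```text
time: 29.5
tcp_pos: [486.0, -54.4, 131.2]
orientation: [0.001, 0.599, 0.801, 0.001]
wrist_force: [-0.0, -0.8, 0.3]
opening: 82.1
```

Call:
move_arm --targets '[[8.2, [0, -2, 0], [0, 0, 0]], [8.2, [0, -4, 0], [0, 0, 0]], [8.2, [0, -4, 0], [0, 0, 0]], [8.2, [0, -4, 0], [0, 0, 0]], [8.2, [0, -3, 0], [0, 0, 0]]]'

```text
time: 30.0
tcp_pos: [485.2, -226.5, 128.7]
orientation: [0.0, 0.599, 0.801, -0.0]
wrist_force: [0.3, 0.6, 0.5]
opening: 82.2
```

```bash
python3 - <<'E'
from h import *
im,d=grab('scene');it,dt=grab('top')
cv2.imwrite('pics/s21.png',cv2.resize(im[180:330,250:400,::-1],None,fx=4,fy=4,interpolation=cv2.INTER_CUBIC))
cv2.imwrite('pics/t21.png',cv2.resize(it[140:310,255:395,::-1],None,fx=4,fy=4,interpolation=cv2.INTER_CUBIC)[:600])
s=robot.read_state();print(s['time'],s['tcp_pos'])
for n,dd,b in(('scene',d,(280,245,355,325)),('top',dt,(300,240,375,310))):
    P=cloud(n,dd)[b[1]:b[3],b[0]:b[2]].reshape(-1,3);r=np.hypot(P[:,0]-485.6,P[:,1]+54.4)
    S=P[(r<33)&(P[:,2]>72)&(P[:,2]<84)]
    m=(r>16)&(r<28)&(P[:,2]>70)&(P[:,2]<86)
    A=np.c_[P[m][:,0]-485.6,P[m][:,1]+54.4,np.ones(m.sum())]
    print(n,len(S),'ring mec',mec(S[:,:2]),'plane',np.linalg.lstsq(A,P[m][:,2],rcond=None)[0].round(4),'knob',np.percentile(P[r<6][:,2],[50,80]))
E
```

```text
30.1 [ 484.83881061 -227.48507018  128.21236576]
scene 637 ring mec ((484.84552001953125, -54.65377426147461), 30.01788902282715) plane [4.28000e-02 2.73000e-02 7.85214e+01] knob [91.32724825 93.61808442]
top 825 ring mec ((485.88519287109375, -54.15738296508789), 29.525531768798828) plane [-4.30000e-03 -6.50000e-03  7.91293e+01] knob [93.39955533 94.90565344]
```

View pics/s21.png

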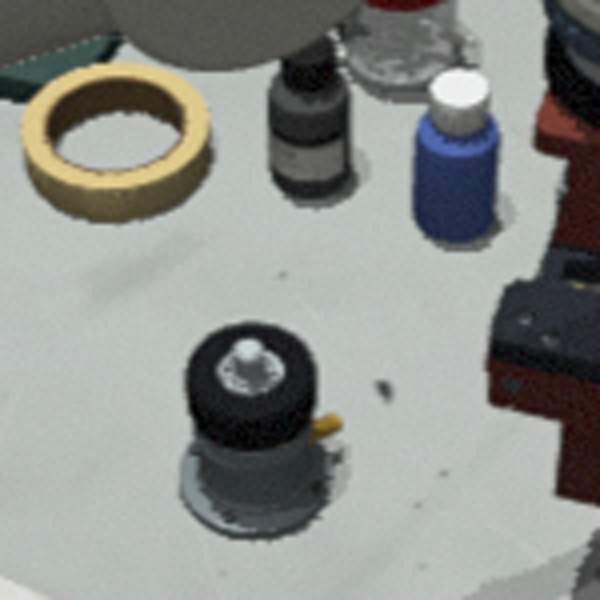

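View pics/t21.png

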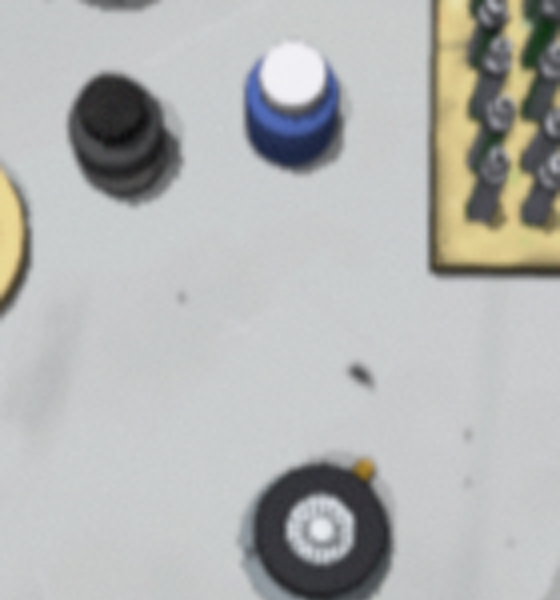

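```bash
python3 -c "
from rig import robot
print(robot.sign_off())"
```

```text
the job is handed in; nothing more can be done
None
```

The reservoir is closed. The strainer sits in its recess with the knob up, and the ring is screwed clockwise to its stop. I handed the job in at about 30 s, with the gripper open and clear.

**How it went**
- **Finding the thread:** I rested the ring on the ridges at about 3 N and turned it clockwise until the resistance vanished. I then backed it off 3° and let it down through the gaps on to the strainer.
- **Screwing down:** The ring hit its stop about 57° clockwise from where it dropped in, and I snugged it to about 0.6 N m. The downward push stayed around 6–8 N until I eased it off to open the fingers.

**Last checks**
- **Ring:** In the top camera its upper face is level and about 79 mm high (78.5 mm expected), and it is centred on the neck to within about 1 mm.
- **Strainer:** After I let go, the knob read about 1.7 mm lower than before. That fits the 1.5 mm of seal compression expected, so the ring is clamping it on its own.
- **Bottles:** In the final pictures both are still standing behind the reservoir, and the arm never went near them. I did not re-measure their positions.

**What disagreed**
- **Finger height:** The reported tool height put the fingertips about 36 mm too low, so my first grasp closed on air above the knob. I touched the table gently (peak 12 N) to find the true height and used that offset from then on.
- **Ring tilt:** The scene camera gave about 2–3° of tilt for the ring's upper face. I put this down to side-face pixels in that view, since the top camera shows it level.

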